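# Leak-check a batch of sensor housings and shelve them by kind

## Task

Leak-check the loose green sensor housings: stand every one, mouth down as it is, squarely on a sealing pad of its own, and with all of them on their pads press the treadle down to its stop with the gripper, hold it there for two seconds, and let it come up again. Then stand all the housings upright on the low shelf in two straight rows, the tall ones in line with the tall sample bolted at the end of its row and the short ones in line with the short sample. Leave the meter, the beaker and the tape roll alone.

Things in the scene. Friction and masses are not known exactly. Their poses are not given: they have to be found in the camera images.
- stand: the leak-check stand, fixed to the bench: a flat aluminium plate 330 x 200 mm (x by y), 12 mm thick, with four black sealing pads in a 2 x 2 block on its far (+x) part and a treadle on the near part. Origin at the centre of the plate's underside, on the bench. Its heading varies.
- pad_1 (a point): centre of a sealing pad: a black rubber disc 72 mm across, flush with the plate's top, with a small brass air port in the middle; this point is on its surface, 12 mm above the bench, at (25, -42.5) mm in the stand's frame. Each pad takes one housing, its flange over the port; unused pads close by themselves. Pads are 85 mm apart.
- pad_2 (a point): centre of a sealing pad: a black rubber disc 72 mm across, flush with the plate's top, with a small brass air port in the middle; this point is on its surface, 12 mm above the bench, at (25, 42.5) mm in the stand's frame. Each pad takes one housing, its flange over the port; unused pads close by themselves. Pads are 85 mm apart.
- pad_3 (a point): centre of a sealing pad: a black rubber disc 72 mm across, flush with the plate's top, with a small brass air port in the middle; this point is on its surface, 12 mm above the bench, at (110, -42.5) mm in the stand's frame. Each pad takes one housing, its flange over the port; unused pads close by themselves. Pads are 85 mm apart.
- pad_4 (a point): centre of a sealing pad: a black rubber disc 72 mm across, flush with the plate's top, with a small brass air port in the middle; this point is on its surface, 12 mm above the bench, at (110, 42.5) mm in the stand's frame. Each pad takes one housing, its flange over the port; unused pads close by themselves. Pads are 85 mm apart.
- treadle (a joint): angle of the steel treadle in rad: 0 = fully up, 0.28 = down at its stop. Spring loaded, it comes up by itself; at the treadle_pad point it needs about 4 N to start and about 12 N to stay at the stop. It also swings the black needle of the small gauge beside it.
- treadle_pad (a point): point on top of the treadle's black rubber tread, where to press, 95 mm from the hinge along the treadle (the treadle is 115 mm long, 70 mm wide, hinged at its far (+x) end, its free end towards the robot). It moves with the treadle: about 64 mm above the bench when up and about 38 mm when down at the stop.
- treadle_hinge (a point): middle of the treadle's hinge axis, which lies along the stand's y, 30 mm above the bench, at (-37, 0) mm in the stand's frame; two bearing blocks beside it rise to 38 mm.
- tall_1: loose green plastic sensor housing, tall kind, 95 mm high, about 120 g (weight low), standing mouth down: round brass-lined flange 56 mm across, 10 mm thick at the foot, narrowing by 26 mm up to a plain round body 37 mm across, to grip by. Origin at the centre of its underside, z up its axis. Starts on the bench right (-y) of the stand, or is absent (None): 3 or 4 of the six are present.
- tall_2: loose green plastic sensor housing, tall kind, 95 mm high, about 120 g (weight low), standing mouth down: round brass-lined flange 56 mm across, 10 mm thick at the foot, narrowing by 26 mm up to a plain round body 37 mm across, to grip by. Origin at the centre of its underside, z up its axis. Starts on the bench right (-y) of the stand, or is absent (None): 3 or 4 of the six are present.
- tall_3: loose green plastic sensor housing, tall kind, 95 mm high, about 120 g (weight low), standing mouth down: round brass-lined flange 56 mm across, 10 mm thick at the foot, narrowing by 26 mm up to a plain round body 37 mm across, to grip by. Origin at the centre of its underside, z up its axis. Starts on the bench right (-y) of the stand, or is absent (None): 3 or 4 of the six are present.
- short_1: loose green plastic sensor housing, short kind, 65 mm high, about 80 g (weight low), standing mouth down: round brass-lined flange 56 mm across, 10 mm thick at the foot, narrowing by 26 mm up to a plain round body 37 mm across, to grip by. Origin at the centre of its underside, z up its axis. Starts on the bench right (-y) of the stand, or is absent (None): 3 or 4 of the six are present.
- short_2: loose green plastic sensor housing, short kind, 65 mm high, about 80 g (weight low), standing mouth down: round brass-lined flange 56 mm across, 10 mm thick at the foot, narrowing by 26 mm up to a plain round body 37 mm across, to grip by. Origin at the centre of its underside, z up its axis. Starts on the bench right (-y) of the stand, or is absent (None): 3 or 4 of the six are present.
- short_3: loose green plastic sensor housing, short kind, 65 mm high, about 80 g (weight low), standing mouth down: round brass-lined flange 56 mm across, 10 mm thick at the foot, narrowing by 26 mm up to a plain round body 37 mm across, to grip by. Origin at the centre of its underside, z up its axis. Starts on the bench right (-y) of the stand, or is absent (None): 3 or 4 of the six are present.
- shelf: the low white shelf, fixed to the bench on the left: a board 330 mm long (its x) and 200 mm wide (its y), top surface 50 mm above the bench, with an upright 40 mm back strip along its far (+x) end. Room for two rows side by side along its x, 44 mm either side of the grey middle line. Origin at the centre of its foot, on the bench. Position and heading vary.
- sample_tall: the tall sample, 95 mm high, shaped like the tall housings, with a 5 mm steel bolt head on top, fixed at the far (+x) end of one row; which row varies. Origin at the centre of its underside, on the shelf's top, 110 mm to +x of the shelf's middle and 44 mm to one side. Its axes are the shelf's: its row runs from it along -x, with room for three housings (72 mm apart works).
- sample_short: the short sample, 65 mm high, shaped like the short housings, with a 5 mm steel bolt head on top, fixed at the far (+x) end of one row; which row varies. Origin at the centre of its underside, on the shelf's top, 110 mm to +x of the shelf's middle and 44 mm to one side. Its axes are the shelf's: its row runs from it along -x, with room for three housings (72 mm apart works).
- meter: a grey hand-held meter, 130 x 70 x 26 mm, lying beyond the work; not part of the job. Origin at the centre of its underside.
- beaker: a clear plastic beaker, 90 mm across and 110 mm high; not part of the job. Origin at the centre of its underside.
- tape_roll: a yellowish roll of tape, 84 mm across, 24 mm high, lying flat; not part of the job. Origin at the centre of its underside.

How it is judged:
On the way, in this order (a step that is already met when the one before it is completed fails the run):
1. every housing stands upright on a sealing pad, at rest (angle between each of tall_1, tall_2, tall_3, short_1, short_2, short_3's own z axis and vertical below 0.12 rad and z of tall_1 in the frame of stand between 0.007 and 0.017 m and (horizontal distance between tall_1 and pad_1 below 0.012 m or horizontal distance between tall_1 and pad_2 below 0.012 m or horizontal distance between tall_1 and pad_3 below 0.012 m or horizontal distance between tall_1 and pad_4 below 0.012 m) and z of tall_2 in the frame of stand between 0.007 and 0.017 m and (horizontal distance between tall_2 and pad_1 below 0.012 m or horizontal distance between tall_2 and pad_2 below 0.012 m or horizontal distance between tall_2 and pad_3 below 0.012 m or horizontal distance between tall_2 and pad_4 below 0.012 m) and z of tall_3 in the frame of stand between 0.007 and 0.017 m and (horizontal distance between tall_3 and pad_1 below 0.012 m or horizontal distance between tall_3 and pad_2 below 0.012 m or horizontal distance between tall_3 and pad_3 below 0.012 m or horizontal distance between tall_3 and pad_4 below 0.012 m) and z of short_1 in the frame of stand between 0.007 and 0.017 m and (horizontal distance between short_1 and pad_1 below 0.012 m or horizontal distance between short_1 and pad_2 below 0.012 m or horizontal distance between short_1 and pad_3 below 0.012 m or horizontal distance between short_1 and pad_4 below 0.012 m) and z of short_2 in the frame of stand between 0.007 and 0.017 m and (horizontal distance between short_2 and pad_1 below 0.012 m or horizontal distance between short_2 and pad_2 below 0.012 m or horizontal distance between short_2 and pad_3 below 0.012 m or horizontal distance between short_2 and pad_4 below 0.012 m) and z of short_3 in the frame of stand between 0.007 and 0.017 m and (horizontal distance between short_3 and pad_1 below 0.012 m or horizontal distance between short_3 and pad_2 below 0.012 m or horizontal distance between short_3 and pad_3 below 0.012 m or horizontal distance between short_3 and pad_4 below 0.012 m) and linear speed of each of tall_1, tall_2, tall_3, short_1, short_2, short_3 below 0.03 m/s), for 0.2 s.
2. with every housing on its pad, the treadle is held down at its stop for 1.5 s by the gripper (angle between each of tall_1, tall_2, tall_3, short_1, short_2, short_3's own z axis and vertical below 0.12 rad and z of tall_1 in the frame of stand between 0.007 and 0.017 m and (horizontal distance between tall_1 and pad_1 below 0.012 m or horizontal distance between tall_1 and pad_2 below 0.012 m or horizontal distance between tall_1 and pad_3 below 0.012 m or horizontal distance between tall_1 and pad_4 below 0.012 m) and z of tall_2 in the frame of stand between 0.007 and 0.017 m and (horizontal distance between tall_2 and pad_1 below 0.012 m or horizontal distance between tall_2 and pad_2 below 0.012 m or horizontal distance between tall_2 and pad_3 below 0.012 m or horizontal distance between tall_2 and pad_4 below 0.012 m) and z of tall_3 in the frame of stand between 0.007 and 0.017 m and (horizontal distance between tall_3 and pad_1 below 0.012 m or horizontal distance between tall_3 and pad_2 below 0.012 m or horizontal distance between tall_3 and pad_3 below 0.012 m or horizontal distance between tall_3 and pad_4 below 0.012 m) and z of short_1 in the frame of stand between 0.007 and 0.017 m and (horizontal distance between short_1 and pad_1 below 0.012 m or horizontal distance between short_1 and pad_2 below 0.012 m or horizontal distance between short_1 and pad_3 below 0.012 m or horizontal distance between short_1 and pad_4 below 0.012 m) and z of short_2 in the frame of stand between 0.007 and 0.017 m and (horizontal distance between short_2 and pad_1 below 0.012 m or horizontal distance between short_2 and pad_2 below 0.012 m or horizontal distance between short_2 and pad_3 below 0.012 m or horizontal distance between short_2 and pad_4 below 0.012 m) and z of short_3 in the frame of stand between 0.007 and 0.017 m and (horizontal distance between short_3 and pad_1 below 0.012 m or horizontal distance between short_3 and pad_2 below 0.012 m or horizontal distance between short_3 and pad_3 below 0.012 m or horizontal distance between short_3 and pad_4 below 0.012 m) and value of joint treadle above 0.255 rad and contact force between any of the fingers, the arm and treadle above 1 N), for 1.5 s.
At the end, for the whole second after the job is handed in: Every present housing stands upright (within 0.12 rad) and at rest on the shelf's top, its centre within 13 mm of the line through the centre of the sample of its own kind along the shelf's length, 45 to 255 mm from that sample; the treadle is up (below 0.04 rad) (angle between each of tall_1, tall_2, tall_3, short_1, short_2, short_3's own z axis and vertical below 0.12 rad and z of tall_1 in the frame of sample_tall between -0.005 and 0.005 m and y of tall_1 in the frame of sample_tall between -0.013 and 0.013 m and x of tall_1 in the frame of sample_tall between -0.255 and -0.045 m and linear speed of each of tall_1, tall_2, tall_3, short_1, short_2, short_3 below 0.03 m/s and z of tall_2 in the frame of sample_tall between -0.005 and 0.005 m and y of tall_2 in the frame of sample_tall between -0.013 and 0.013 m and x of tall_2 in the frame of sample_tall between -0.255 and -0.045 m and z of tall_3 in the frame of sample_tall between -0.005 and 0.005 m and y of tall_3 in the frame of sample_tall between -0.013 and 0.013 m and x of tall_3 in the frame of sample_tall between -0.255 and -0.045 m and z of short_1 in the frame of sample_short between -0.005 and 0.005 m and y of short_1 in the frame of sample_short between -0.013 and 0.013 m and x of short_1 in the frame of sample_short between -0.255 and -0.045 m and z of short_2 in the frame of sample_short between -0.005 and 0.005 m and y of short_2 in the frame of sample_short between -0.013 and 0.013 m and x of short_2 in the frame of sample_short between -0.255 and -0.045 m and z of short_3 in the frame of sample_short between -0.005 and 0.005 m and y of short_3 in the frame of sample_short between -0.013 and 0.013 m and x of short_3 in the frame of sample_short between -0.255 and -0.045 m and value of joint treadle below 0.04 rad); the robot touches nothing.
It fails at once if the meter is moved by more than 30 mm (distance of meter from where it was at the start of the episode above 0.03 m).
It fails at once if the beaker is moved by more than 30 mm (distance of beaker from where it was at the start of the episode above 0.03 m).
It fails at once if the tape roll is moved by more than 30 mm (distance of tape_roll from where it was at the start of the episode above 0.03 m).
Of tall_1, short_1, tall_2, short_2, tall_3, short_3 only 3 to 4 are there at a start; the rules pass over those that are not, and their reading is None.
At some moment in a run one of tall_1, tall_2, tall_3, short_1, short_2, short_3 may be knocked a few centimetres aside while the robot is not near it.
It also fails if it takes over 210 s, if anything falls off the work surface, if the arm or the gripper's body presses on something with over 40 N, if the wrist force passes 120 N, or if a joint passes its speed limit or range.

## Robot

A 6-joint arm with a two-finger parallel gripper is mounted at the origin on the work surface. World frame = base frame: x ahead of the robot, y to its left, z up, the work surface at z = 0. Lengths are in m, angles in rad, forces in N, time in s.
With the tool pointing down it reaches from about 0.275 to 0.825 m from the base axis. Payload 5.2 kg.
Tool frame: the origin (TCP) lies at the centre of the arm's flange, where the gripper is bolted on; the fingertips stand 186 mm ahead of it and the grasp point (between the pads) lies 167 mm ahead of it (robot.tip_extent is the distance from the TCP to the fingertips, in m); y points along the fingers, x is the direction in which the jaws open and shut, and the axes are right-handed (so a half turn about y gives the same grasp; the last joint's range is limited). The gripper opens to 93 mm and grips with 3 to 60 N. Pads are 15 mm wide; open, the fingers measure 128 mm over their backs; the gripper's body (75 mm by 188 mm) begins 65 mm behind the grasp point.
Start: joints at [0.956, 0.259, 1.535, -0, 1.348, -0.203], TCP at [0.22, 0.504, 0.405] pointing down, gripper open.
Joint ranges: [-3.14, 3.14], [-0.91, 2.08], [0.19, 2.58], [-1.22, 4.36], [0.22, 2.71], [-3.12, 3.12]. Speed limits (rad/s): [2.57, 2.57, 3.14, 3.14, 3.14, 3.14].

## Interface

Orientations are given as a rotation vector (axis times angle).
In Python, from plant import robot, grab_frame, ticket gives the robot as it stands.
- The arm moves only by the shell command python3 -m handwheel 'ROWS' [FORCE]. ROWS is JSON, a list of rows, each a list of 7 numbers: the shift along the tool's x, y, z in m, then the turn, a rotation vector about the tool's x, y, z in degrees, then the opening, from -1 (shut) to 1 (fully open). In form: [[x, y, z, rx, ry, rz, claw], ...]. A call has 1 to 10 rows; each row shifts and turns the commanded pose from where the row before left it, along the tool's axes as they then stand; what a row does not reach is not made up. A row lasts 1/12 s, in which the tool goes at most 41.7 mm and 7.16 degrees, less where a joint would pass 70% of its speed; a pose out of reach is approached as far as the arm can. A call is refused whole if a number of a shift passes 0.0417 or a number of a turn 7.16, either way. A call with a gripper value outside its range is refused whole. The fingers move at their own pace and stop on an object; FORCE is the grip in N (left out, the last holds). Time passes only in rows, so rows that do not move let the fingers close. It gives the time, the measured TCP pose, the force and the opening at its end, in the units of the state.
- robot.get_obs(): the state, without advancing time (a new reading comes with each control period).
- grab_frame(name): name is "scene" or "side" or "wrist"; returns a dict with "image" (420x560x3 uint8, red, green, blue), "fovy" (degrees; the focal length in pixels is half the picture's height over the tangent of half this angle, whatever the lens; pixels are square), "cx", "cy" (the principal point, pixels), "cam_to_world" (4x4, takes a point from camera to world coordinates); the wrist camera has in their place "T_tool_cam" (4x4, takes a point from camera to tool coordinates, whose origin is the TCP and whose axes are the tool frame's). Camera axes: x right, y down, z forward; pixel columns grow to the right and rows downward; lengths in m; the calibration is good to about 2 mm. The wrist camera is an equidistant fisheye: a pixel r from the principal point sees the ray r / f radians off the axis. A picture is of the moment at which its call begins: read the wrist's pose just before it. There is no depth.
- ticket.finish_job(): hands the job in, once; it reports no verdict.
The state is a dict: "time": time; "qpos": joint angles; "joint_velocities": joint speeds; "joint_efforts": joint torques, N m; "ee_pos": TCP position; "tcp_rot": TCP orientation; "contact_force": force on the tool from outside, world axes, zero at the start; "moment": the same for the moment, N m; "opening": finger opening in m.
Only numpy, scipy, OpenCV 4.12 (cv2) and the standard library are available. Lean on these libraries where they do the work, as an engineer would, in place of code of your own. Each camera call takes 0.05 s, during which the arm holds its last target.

## Working session

There is one attempt and no reset: what is moved stays moved. The work goes in short steps, Python scripts to look and compute and a shell command to move; the robot and the scene stay as the last step left them, time stands still between calls to the robot, and variables do not carry over. Pictures are saved under pics/ and viewed, and the job is handed in when it is done.

```bash
ls; mkdir -p pics
python3 - <<'E'
from plant import robot, grab_frame
import cv2, numpy as np
o=robot.get_obs(); print({k:np.round(v,3) for k,v in o.items()})
for n in ["scene","side","wrist"]:
    f=grab_frame(n); cv2.imwrite(f"pics/a_{n}.png",f["image"][:,:,::-1])
    print(n,f["fovy"],f["cx"],f["cy"],np.round(f.get("cam_to_world",f.get("T_tool_cam")),4).tolist())
E
```

```text
pics
{'time': np.float64(0.0), 'qpos': array([ 0.956,  0.259,  1.536, -0.   ,  1.348, -0.203]), 'joint_velocities': array([-0.001,  0.002,  0.   , -0.001,  0.001,  0.001]), 'joint_efforts': array([ 1.0000e-03, -4.3731e+01, -2.8400e+01,  7.2000e-02,  4.1000e-02,
       -0.0000e+00]), 'ee_pos': array([0.22 , 0.504, 0.404]), 'tcp_rot': array([-1.377, -0.899,  0.902]), 'contact_force': array([ 0.178, -0.059, -0.058]), 'moment': array([-0.002, -0.015,  0.084]), 'opening': np.float64(0.093)}
scene 55.40311763856227 287.0796006830916 219.51426824347905 [[-0.5057, 0.504, -0.7002, 1.2913], [0.8627, 0.3002, -0.407, 0.4259], [0.0051, -0.8099, -0.5866, 0.7113], [0.0, 0.0, 0.0, 1.0]]
side 45.975476740380586 275.1729317358283 210.56562757446153 [[0.8225, -0.3024, 0.4817, -0.2518], [-0.5687, -0.4237, 0.705, -1.1857], [-0.0091, -0.8538, -0.5205, 0.9201], [0.0, 0.0, 0.0, 1.0]]
wrist 65.70646984690485 282.74737582512097 203.34847348725793 [[1.0, -0.0012, -0.0012, 0.0007], [0.0008, -0.287, 0.9579, 0.0192], [-0.0015, -0.9579, -0.287, 0.0795], [0.0, 0.0, 0.0, 1.0]]
```

View images.

View pics/a_scene.png

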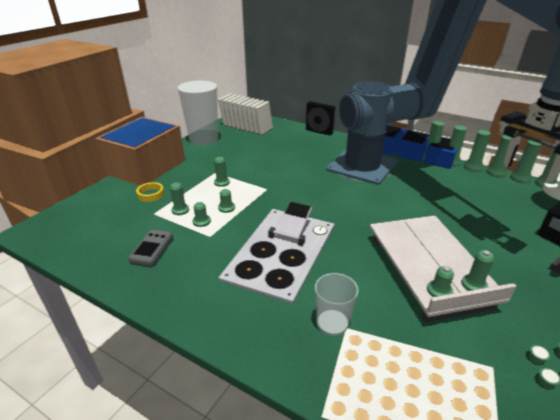

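View pics/a_side.png

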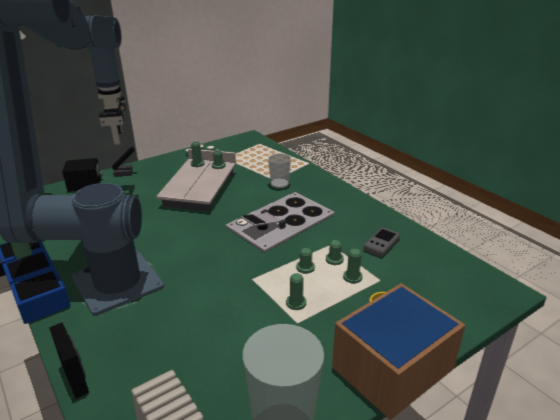

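View pics/a_wrist.png

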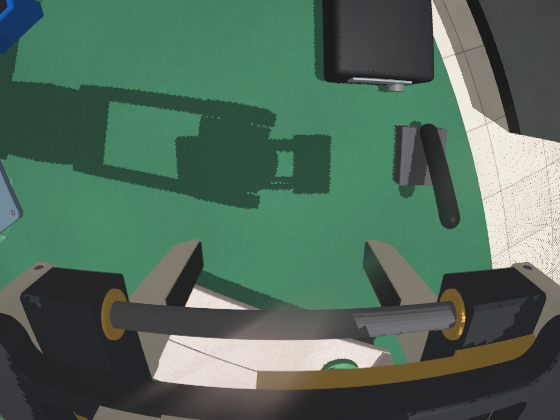

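Run:
```python
from plant import robot
import numpy as np
from scipy.spatial.transform import Rotation as R
print(np.round(R.from_rotvec(robot.get_obs()['tcp_rot']).as_matrix(),3))
```

```text
[[ 0.4   -0.001 -0.916]
 [ 0.916 -0.001  0.4  ]
 [-0.001 -1.     0.   ]]
```

```bash
cat > h.py <<'E'
from plant import robot, grab_frame
import cv2, numpy as np
from scipy.spatial.transform import Rotation as R
def grab(n):
    o=robot.get_obs(); f=grab_frame(n)
    if n=="wrist":
        T=np.eye(4);T[:3,:3]=R.from_rotvec(o['tcp_rot']).as_matrix();T[:3,3]=o['ee_pos']
        f['cam_to_world']=T@np.array(f['T_tool_cam'])
    f['name']=n; return f
def ray(f,u,v):
    F=210/np.tan(np.radians(f['fovy']/2)); x=(u-f['cx']);y=(v-f['cy'])
    if f['name']=="wrist":
        r=np.hypot(x,y)+1e-9; t=r/F; d=np.array([np.sin(t)*x/r,np.sin(t)*y/r,np.cos(t)])
    else: d=np.array([x/F,y/F,1.])
    M=np.array(f['cam_to_world']); return M[:3,3],M[:3,:3]@d
def on(f,u,v,z):
    c,d=ray(f,u,v); return c+d*(z-c[2])/d[2]
def proj(f,p):
    M=np.linalg.inv(np.array(f['cam_to_world'])); q=M[:3,:3]@np.array(p)+M[:3,3]
    F=210/np.tan(np.radians(f['fovy']/2))
    if f['name']=="wrist":
        r=np.hypot(q[0],q[1])+1e-12;t=np.arctan2(r,q[2]);return np.array([f['cx']+F*t*q[0]/r,f['cy']+F*t*q[1]/r])
    return np.array([f['cx']+F*q[0]/q[2],f['cy']+F*q[1]/q[2]])
def crop(f,x0,y0,x1,y1,k,name):
    im=f['image'][y0:y1,x0:x1,::-1]; cv2.imwrite(name,cv2.resize(im,None,fx=k,fy=k,interpolation=cv2.INTER_CUBIC))
def green_parts(f,roi=None,lo=(60,70,20),hi=(85,255,255),amin=60):
    hsv=cv2.cvtColor(f['image'],cv2.COLOR_RGB2HSV)
    return hsv
E
python3 - <<'E'
from h import *
f=grab("scene")
crop(f,130,140,350,310,3.5,"pics/b_scene1.png"); crop(f,360,200,530,330,4,"pics/b_scene2.png")
hsv=cv2.cvtColor(f['image'],cv2.COLOR_RGB2HSV)
for p in [(221,165),(178,190),(201,213),(100,250),(480,270),(262,249),(350,250)]: print(p,hsv[p[1],p[0]],f['image'][p[1],p[0]])
E
```

```text
(221, 165) [ 70 106  82] [48 82 59]
(178, 190) [ 69 100  89] [54 89 64]
(201, 213) [ 69 100  84] [51 84 61]
(100, 250) [ 74 130 106] [ 52 106  77]
(480, 270) [ 69 100  79] [48 79 57]
(262, 249) [ 20 163 141] [141 110  51]
(350, 250) [ 74 129 111] [ 55 111  81]
```

View pics/b_scene1.png

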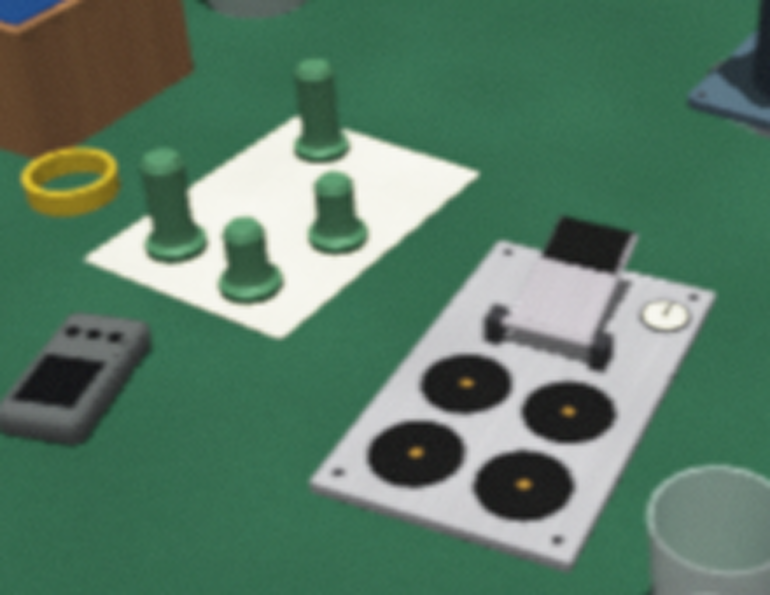

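View pics/b_scene2.png

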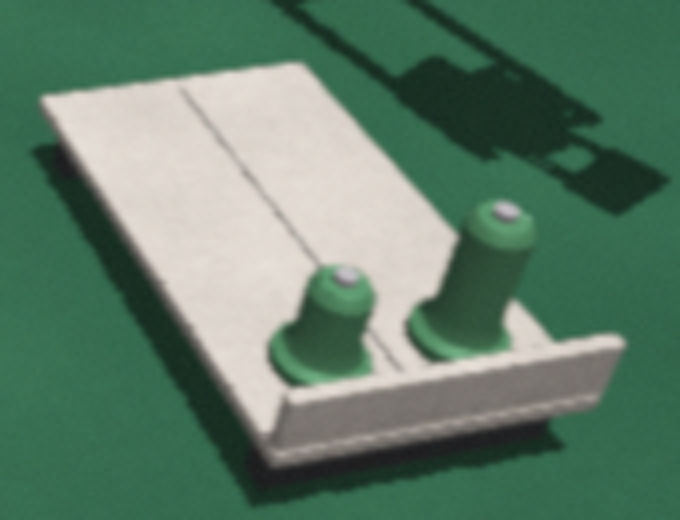

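Run:
```python
from h import *
f=grab("scene"); g=grab("side")
crop(g,215,180,405,320,4,"pics/c_side1.png"); crop(g,150,130,310,215,4.5,"pics/c_side2.png")
# pads: brass centroid
S=lambda u,v:(u/3.5+130,v/3.5+140)
P=[on(f,*S(u,v),0.012) for u,v in [(466,383),(568,411),(416,453),(524,484)]]
print("pads",np.round(P,4).tolist())
d=lambda a,b:np.round(np.linalg.norm(P[a]-P[b]),4)
print(d(0,1),d(2,3),d(0,2),d(1,3))
ctr=np.mean(P,0); 
ax=(P[2]+P[3]-P[0]-P[1]); h=np.arctan2(ax[1],ax[0]); print("heading deg",np.degrees(h),"origin",ctr-0.0675*np.array([np.cos(h),np.sin(h),0]))
S2=lambda u,v:(u/4+360,v/4+200)
print("bolts",on(f,*S2(346,274),.12),on(f,*S2(505,209),.15))
c=[on(f,*S2(u,v),.05) for u,v in [(42,98),(303,64)]]
print("near corners",c,np.linalg.norm(c[0]-c[1]))
print("midline",on(f,*S2(184,91),.05),on(f,*S2(403,370),.05))
# housings, tops
for n,(u,v),z in [("A",(314,70),.095),("B",(163,162),.095),("C",(334,184),.065),("D",(244,229),.065)]: print(n,on(f,*S(u,v),z).round(4))
for n,(u,v) in [("A",(321,146)),("B",(175,241)),("C",(338,233)),("D",(250,281))]: print(n,"flange",on(f,*S(u,v),.01).round(4))
```

```text
pads [[0.6084, -0.0453, 0.012], [0.5965, 0.0386, 0.012], [0.6927, -0.0335, 0.012], [0.68, 0.0505, 0.012]]
0.0847 0.0849 0.0852 0.0844
heading deg 8.037143778934745 origin [ 0.5775616  -0.00686776  0.012     ]
bolts [0.56477923 0.40302943 0.12      ] [0.50515749 0.46654673 0.15      ]
near corners [array([0.40370475, 0.17787068, 0.05      ]), array([0.26925938, 0.32396062, 0.05      ])] 0.19853923491757358
midline [0.34507485 0.26031753 0.05      ] [0.54354726 0.44604593 0.05      ]
A [ 0.3805 -0.3621  0.095 ]
B [ 0.5783 -0.3676  0.095 ]
C [ 0.4953 -0.2537  0.065 ]
D [ 0.5891 -0.2746  0.065 ]
A flange [ 0.3781 -0.3654  0.01  ]
B flange [ 0.5753 -0.3741  0.01  ]
C flange [ 0.4914 -0.2581  0.01  ]
D flange [ 0.5879 -0.2778  0.01  ]
```

View pics/c_side1.png

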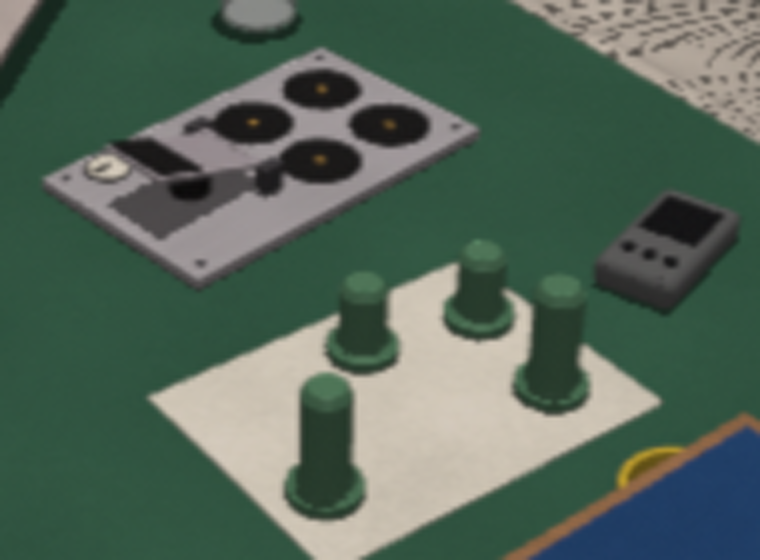

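View pics/c_side2.png

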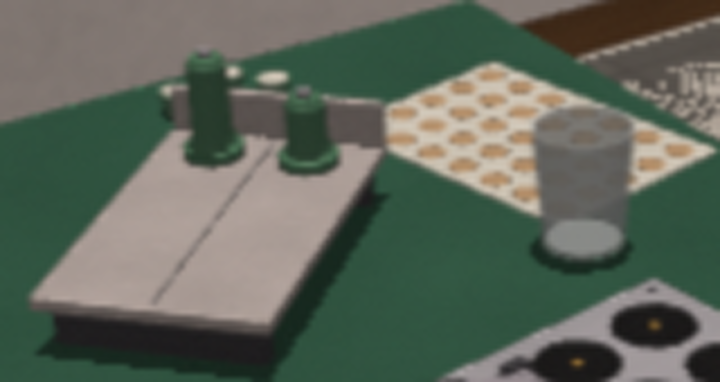

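Run:
```python
from h import *
f=grab("scene"); g=grab("side")
Q=lambda u,v:(u/4+215,v/4+180)
print("pads side",[on(g,*Q(u,v),.012).round(4).tolist() for u,v in [(320,159),(254,122),(389,124),(321,89)]])
for n,(u,v),z in [("A",(327,387),.095),("B",(561,288),.095),("C",(363,285),.065),("D",(482,252),.065)]: print(n,on(g,*Q(u,v),z).round(4))
for n,(u,v) in [("A",(325,480)),("B",(552,377)),("C",(363,339)),("D",(480,307))]: print(n,"flange",on(g,*Q(u,v),.01).round(4))
Q2=lambda u,v:(u/4.5+150,v/4.5+130)
print("bolts",on(g,*Q2(203,54),.15),on(g,*Q2(305,92),.12))
print("corners",on(g,*Q2(31,302),.05),on(g,*Q2(270,326),.05))
print("treadle tread corners gauge", on(g,*Q(105,167),.02))
```

```text
pads side [[0.6095, -0.0446, 0.012], [0.5985, 0.038, 0.012], [0.6931, -0.0337, 0.012], [0.6808, 0.0497, 0.012]]
A [ 0.3681 -0.3754  0.095 ]
B [ 0.5678 -0.3826  0.095 ]
C [ 0.4824 -0.2671  0.065 ]
D [ 0.5805 -0.2855  0.065 ]
A flange [ 0.3711 -0.3711  0.01  ]
B flange [ 0.5724 -0.3774  0.01  ]
C flange [ 0.4878 -0.2622  0.01  ]
D flange [ 0.5851 -0.2824  0.01  ]
bolts [0.49877186 0.45869882 0.15      ] [0.56245868 0.39715284 0.12      ]
corners [0.26383379 0.312436   0.05      ] [0.39979898 0.16931983 0.05      ]
treadle tread corners gauge [0.44690596 0.04044198 0.02      ]
```

```bash
python3 -m handwheel '[[0,0,0,0,7.16,0,1],[0,0,0,0,7.16,0,1],[0,0,0,0,7.16,0,1],[0,0,0,0,7.16,0,1],[0,0,0,0,7.16,0,1],[0,0,0,0,7.16,0,1],[0,0,0,0,7.16,0,1],[0,0,0,0,7.16,0,1],[0,0,0,0,7.16,0,1],[0,0,0,0,1.97,0,1]]' 20
python3 -m handwheel '[[0.03,0,-0.03,0,0,0,1],[0.03,0,-0.03,0,0,0,1],[0.03,0,-0.03,0,0,0,1],[0.03,0,-0.03,0,0,0,1],[0.03,0,-0.03,0,0,0,1],[0.03,0,-0.03,0,0,0,1],[0.03,0,0,0,0,0,1],[0,0,0,0,0,0,1]]'
python3 - <<'E'
from h import *
o=robot.get_obs(); print(o['ee_pos'],R.from_rotvec(o['tcp_rot']).as_matrix().round(3))
f=grab("wrist"); cv2.imwrite("pics/d_w.png",f['image'][:,:,::-1]); np.save("dw.npy",f,allow_pickle=True)
E
```

```text
time: 1.23
ee_pos: [0.2201, 0.504, 0.4047]
tcp_rot: [-1.571, 0.005, -0.005]
contact_force: [0.1, -0.2, -0.4]
opening: 0.0929
time: 1.9
ee_pos: [0.4316, 0.3252, 0.4048]
tcp_rot: [-1.571, 0.002, -0.007]
contact_force: [0.2, 0.8, 0.3]
opening: 0.0929
[0.43163114 0.32516965 0.4047962 ] [[ 1.     0.003  0.005]
 [-0.005  0.     1.   ]
 [ 0.003 -1.     0.   ]]
```

View pics/d_w.png

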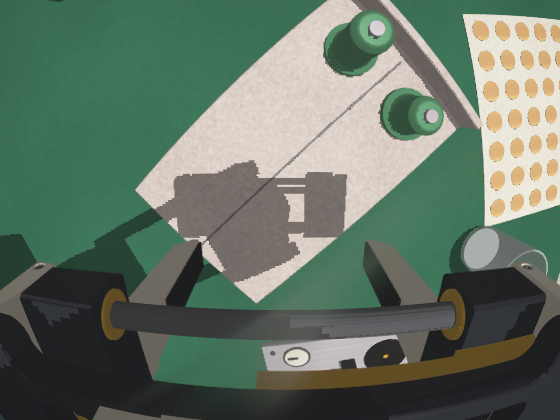

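Run:
```python
from h import *
f=np.load("dw.npy",allow_pickle=True).item()
print("tall bolt",on(f,376,29,.15),"short",on(f,432,116,.12))
a,b=on(f,136,190,.05),on(f,256.5,302,.05); print("corners",a,b,np.linalg.norm(a-b))
c,d=on(f,202,243,.05),on(f,402,62,.05); print("mid",c,d,np.degrees(np.arctan2(*(d-c)[[1,0]])))
print(np.degrees(np.arctan2(*(a-b)[[1,0]]))-90)
t=on(f,376,29,.15)-on(f,432,116,.12); print(np.linalg.norm(t[:2]),np.degrees(np.arctan2(t[1],t[0]))-90)
```

```text
tall bolt [0.50235639 0.46754921 0.15      ] short [0.56317932 0.40396484 0.12      ]
corners [0.26581887 0.32200894 0.05      ] [0.40004639 0.17830754 0.05      ] 0.1966395659425777
mid [0.3401525  0.25796502 0.05      ] [0.56034732 0.45983773 0.05      ] 42.51433075758565
43.0476904607431
0.08799091335271483 43.72842714193243
```

```bash
python3 -m handwheel '[[0.0017,0,-0.0397,0,0,0,1],[0.0017,0,-0.0397,0,0,0,1],[0.0017,0,-0.0397,0,0,0,1],[0.0017,0,-0.0397,0,0,0,1],[0.0017,0,-0.0397,0,0,0,1],[0.0017,0,-0.0397,0,0,0,1],[0.0017,0,-0.0397,0,0,0,1],[0.0017,0,-0.0397,0,0,0,1],[0.0017,0,-0.0397,0,0,0,1],[0.0017,0,-0.0397,0,0,0,1]]'
python3 -m handwheel '[[0.0017,0,-0.0397,0,0,0,1],[0.0017,0,-0.0397,0,0,0,1],[0.0017,0,-0.0397,0,0,0,1],[0.0017,0,-0.0397,0,0,0,1],[0.0017,0,-0.0397,0,0,0,1],[0.0017,0,-0.0397,0,0,0,1],[0.0017,0,-0.0397,0,0,0,1],[0,0,0,0,0,0,1],[0,0,0,0,0,0,1]]'
python3 - <<'E'
from h import *
o=robot.get_obs(); print(o['ee_pos'],R.from_rotvec(o['tcp_rot']).as_matrix().round(3))
f=grab("wrist"); cv2.imwrite("pics/e_w.png",f['image'][:,:,::-1]); np.save("ew.npy",f,allow_pickle=True)
E
```

```text
time: 2.78
ee_pos: [0.443, -0.0703, 0.405]
tcp_rot: [-1.57, -0.001, 0.001]
contact_force: [0.8, -0.2, -0.4]
opening: 0.0929
time: 3.53
ee_pos: [0.4557, -0.3484, 0.404]
tcp_rot: [-1.569, 0.002, -0.001]
contact_force: [0.4, 0.7, 0.3]
opening: 0.0929
[ 0.45571727 -0.34844897  0.40398807] [[ 1.    -0.001  0.002]
 [-0.002  0.001  1.   ]
 [-0.001 -1.     0.001]]
```

View pics/e_w.png

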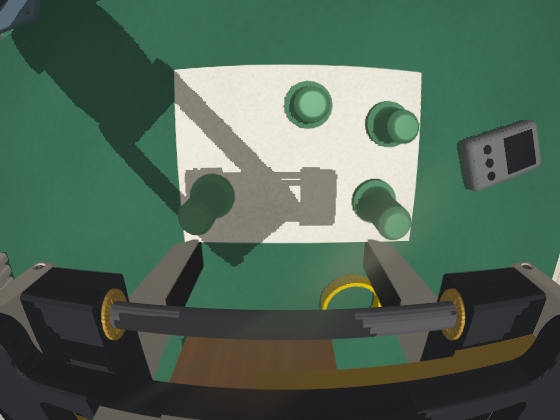

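Run:
```python
from h import *
f=np.load("ew.npy",allow_pickle=True).item()
for n,a,b,z in [("A",(212,196),(197,216),.095),("B",(376,202),(394,221),.095),("C",(308,105),(314,103),.065),("D",(389,124),(403,126),.065)]:
    print(n,on(f,*a,.01).round(4),on(f,*b,z).round(4))
```

```text
A [ 0.3699 -0.3705  0.01  ] [ 0.3732 -0.3672  0.095 ]
B [ 0.571  -0.3787  0.01  ] [ 0.5656 -0.3731  0.095 ]
C [ 0.4849 -0.2634  0.01  ] [ 0.4867 -0.262   0.065 ]
D [ 0.5818 -0.2825  0.01  ] [ 0.5789 -0.2816  0.065 ]
```

```bash
python3 -m handwheel '[[0.038,0,-0.009,0,0,0,1],[0.038,0,-0.009,0,0,0,1],[0.038,0,-0.009,0,0,0,1],[0,0.033,0,0,0,0,1],[0,0.033,0,0,0,0,1],[0,0.033,0,0,0,0,1],[0,0.033,0,0,0,0,1],[0,0.033,0,0,0,0,1],[0,0,0,0,0,0,1],[0,0,0,0,0,0,-1]]' 20
python3 -m handwheel '[[0,0,0,0,0,0,-1],[0,0,0,0,0,0,-1],[0,0,0,0,0,0,-1],[0,0,0,0,0,0,-1],[0,0,0,0,0,0,-1]]' 20
```

```text
time: 4.42
ee_pos: [0.5697, -0.372, 0.2386]
tcp_rot: [-1.567, 0.001, 0.004]
contact_force: [0.0, -0.7, 0.9]
opening: 0.0896
time: 4.83
ee_pos: [0.5699, -0.3749, 0.2413]
tcp_rot: [-1.572, -0.001, -0.001]
contact_force: [-0.9, 0.2, -1.0]
opening: 0.0581
```

```bash
python3 -m handwheel '[[0,0,0,0,0,0,-1],[0,0,0,0,0,0,-1],[0,0,0,0,0,0,-1],[0,0,0,0,0,0,-1],[0,0,0,0,0,0,-1]]' 20
python3 - <<'E'
from h import *
f=grab("wrist"); cv2.imwrite("pics/f_w.png",f['image'][:,:,::-1])
E
```

```text
time: 5.25
ee_pos: [0.5696, -0.3747, 0.2397]
tcp_rot: [-1.571, 0.0, 0.0]
contact_force: [-0.8, 0.4, 1.6]
opening: 0.0373
```

View pics/f_w.png

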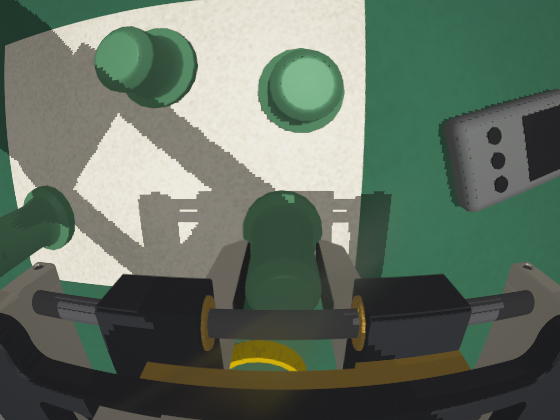

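```bash
python3 -m handwheel '[[0,-0.033,0,0,0,0,-1],[0,-0.033,0,0,0,0,-1],[0,-0.033,0,0,0,0,-1],[0,-0.033,0,0,0,0,-1],[0.0124,0,0.0341,0,0,0,-1],[0.0124,0,0.0341,0,0,0,-1],[0.0124,0,0.0341,0,0,0,-1],[0.0124,0,0.0341,0,0,0,-1],[0.0124,0,0.0341,0,0,0,-1],[0.0124,0,0.0341,0,0,0,-1]]'
python3 -m handwheel '[[0.0124,0,0.0341,0,0,0,-1],[0.0124,0,0.0341,0,0,0,-1],[0.0124,0,0.0341,0,0,0,-1],[0.0124,0,0.0341,0,0,0,-1],[0,0,0,0,0,0,-1],[0,0.03,0,0,0,0,-1],[0,0.03,0,0,0,0,-1],[0,0.02,0,0,0,0,-1],[0,0,0,0,0,0,-1],[0,0,0,0,0,0,-1]]'
python3 - <<'E'
from h import *
f=grab("wrist"); cv2.imwrite("pics/g_w.png",f['image'][:,:,::-1])
E
```

```text
time: 6.13
ee_pos: [0.6444, -0.1684, 0.3714]
tcp_rot: [-1.57, 0.001, 0.0]
contact_force: [0.1, -1.2, -2.1]
opening: 0.037
time: 6.97
ee_pos: [0.6934, -0.0337, 0.2903]
tcp_rot: [-1.57, 0.003, 0.003]
contact_force: [-0.5, 0.0, -1.1]
opening: 0.0369
```

View pics/g_w.png

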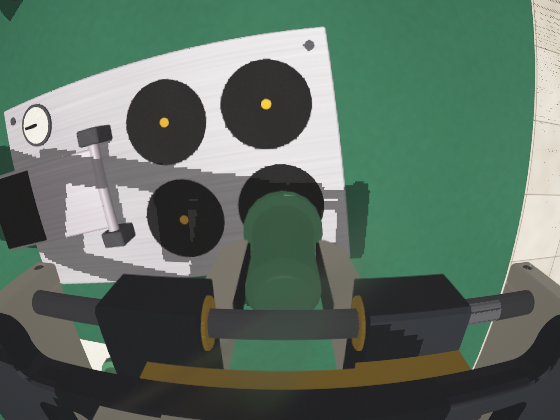

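Run:
```python
from h import *
f=grab("wrist")
hsv=cv2.cvtColor(f['image'],cv2.COLOR_RGB2HSV); m=cv2.inRange(hsv,(15,120,60),(35,255,255))
n,l,s,c=cv2.connectedComponentsWithStats(m)
for i in range(1,n):
    if 20<s[i,4]<400: print(c[i].round(1),s[i,4],on(f,*c[i],.012).round(4))
```

```text
[263.5 103.1] 96 [0.6796 0.0509 0.012 ]
[162.3 121.6] 81 [0.5946 0.0393 0.012 ]
[182.4 218.1] 67 [ 0.6065 -0.0453  0.012 ]
```

```bash
python3 -m handwheel '[[0,0.02,0,0,0,0,-1],[0,0.013,0,0,0,0,-1],[0,0.006,0,0,0,0,-1],[0,0,0,0,0,0,-1],[0,0,0,0,0,0,-0.3],[0,0,0,0,0,0,0.5],[0,0,0,0,0,0,0.5],[0,0,0,0,0,0,0.5],[0,0,0,0,0,0,0.5],[0,0,0,0,0,0,0.5]]'
```

```text
time: 7.9
ee_pos: [0.6938, -0.0337, 0.2532]
tcp_rot: [-1.571, -0.0, -0.0]
contact_force: [-0.0, 1.3, -0.0]
opening: 0.0654
```

```bash
python3 -m handwheel '[[0,-0.033,0,0,0,0,0.7],[0,-0.033,0,0,0,0,1],[0,-0.033,0,0,0,0,1],[0,-0.033,0,0,0,0,1],[-0.0268,0,-0.028,0,0,0,1],[-0.0268,0,-0.028,0,0,0,1],[-0.0268,0,-0.028,0,0,0,1],[-0.0268,0,-0.028,0,0,0,1],[-0.0268,0,-0.028,0,0,0,1],[-0.0268,0,-0.028,0,0,0,1]]'
python3 -m handwheel '[[-0.0268,0,-0.028,0,0,0,1],[-0.0268,0,-0.028,0,0,0,1],[-0.0268,0,-0.028,0,0,0,1],[-0.0268,0,-0.028,0,0,0,1],[-0.0268,0,-0.028,0,0,0,1],[-0.0268,0,-0.028,0,0,0,1],[0,0,0,0,0,0,1],[0,0,0,0,0,0,1]]'
python3 - <<'E'
from h import *
print(robot.get_obs()['ee_pos'])
f=grab("scene"); cv2.imwrite("pics/h_s.png",f['image'][:,:,::-1])
E
```

```text
time: 8.73
ee_pos: [0.5315, -0.2025, 0.3851]
tcp_rot: [-1.571, -0.001, -0.0]
contact_force: [0.4, -0.3, 0.4]
opening: 0.0929
time: 9.4
ee_pos: [0.3707, -0.3712, 0.385]
tcp_rot: [-1.571, 0.003, -0.004]
contact_force: [0.4, 0.5, 0.8]
opening: 0.0928
[ 0.3706809  -0.37116209  0.38496363]
```

View pics/h_s.png

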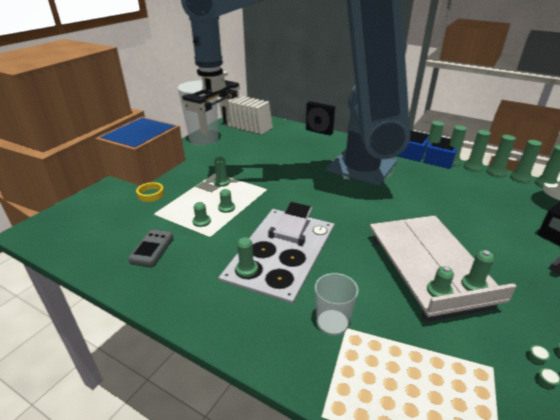

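```bash
python3 -m handwheel '[[0.0015,0.0365,0.002,0,0,0,1],[0,0.0365,0,0,0,0,1],[0,0.0365,0,0,0,0,1],[0,0.0365,0,0,0,0,1],[0,0,0,0,0,0,0.5],[0,0,0,0,0,0,-1],[0,0,0,0,0,0,-1],[0,0,0,0,0,0,-1],[0,0,0,0,0,0,-1],[0,0,0,0,0,0,-1]]' 20
python3 -m handwheel '[[0,0,0,0,0,0,-1],[0,0,0,0,0,0,-1],[0,0,0,0,0,0,-1]]' 20
```

```text
time: 10.28
ee_pos: [0.3741, -0.3681, 0.2407]
tcp_rot: [-1.574, -0.002, -0.001]
contact_force: [-0.3, -0.0, 0.1]
opening: 0.0579
time: 10.53
ee_pos: [0.3733, -0.3678, 0.2392]
tcp_rot: [-1.571, 0.0, 0.0]
contact_force: [-0.4, 0.2, -1.7]
opening: 0.0379
```

```bash
python3 -m handwheel '[[0,0,0,0,0,0,-1],[0,-0.033,0,0,0,0,-1],[0,-0.033,0,0,0,0,-1],[0,-0.033,0,0,0,0,-1],[0,-0.033,0,0,0,0,-1],[0.0219,0,0.0299,0,0,0,-1],[0.0219,0,0.0299,0,0,0,-1],[0.0219,0,0.0299,0,0,0,-1],[0.0219,0,0.0299,0,0,0,-1],[0.0219,0,0.0299,0,0,0,-1]]'
python3 -m handwheel '[[0.0219,0,0.0299,0,0,0,-1],[0.0219,0,0.0299,0,0,0,-1],[0.0219,0,0.0299,0,0,0,-1],[0.0219,0,0.0299,0,0,0,-1],[0.0219,0,0.0299,0,0,0,-1],[0.0219,0,0.0299,0,0,0,-1],[0.0219,0,0.0299,0,0,0,-1],[0.0219,0,0.0299,0,0,0,-1],[0.0219,0,0.0299,0,0,0,-1],[0,0,0,0,0,0,-1]]'
python3 -m handwheel '[[0,0,0,0,0,0,-1],[0,0.03,0,0,0,0,-1],[0,0.03,0,0,0,0,-1],[0,0.02,0,0,0,0,-1],[0,0,0,0,0,0,-1]]'
python3 - <<'E'
from h import *
f=grab("wrist"); cv2.imwrite("pics/i_w.png",f['image'][:,:,::-1])
E
```

```text
time: 11.37
ee_pos: [0.4838, -0.2167, 0.3705]
tcp_rot: [-1.57, 0.001, -0.001]
contact_force: [-0.0, 0.0, -1.8]
opening: 0.0366
time: 12.2
ee_pos: [0.6826, 0.0567, 0.3692]
tcp_rot: [-1.567, -0.004, 0.003]
contact_force: [0.7, 0.1, -0.9]
opening: 0.0366
time: 12.62
ee_pos: [0.6778, 0.0496, 0.285]
tcp_rot: [-1.57, 0.01, 0.007]
contact_force: [-0.0, -0.4, -1.7]
opening: 0.0366
```

View pics/i_w.png

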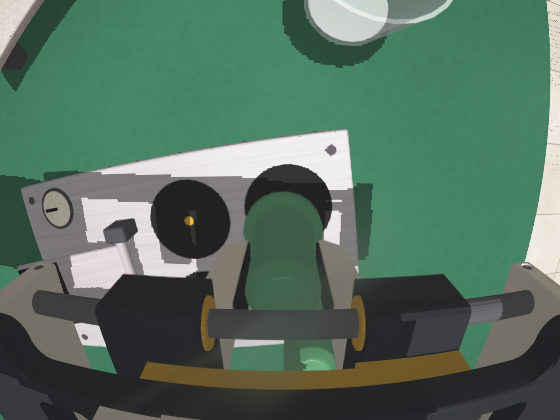

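```bash
python3 -m handwheel '[[0.001,0,0,0,0,0,-1],[0,0,0,0,0,0,-1],[0,0,0,0,0,0,-1]]'
python3 -m handwheel '[[0,0.02,0,0,0,0,-1],[0,0.012,0,0,0,0,-1],[0,0.006,0,0,0,0,-1],[0,0,0,0,0,0,-1],[0,0,0,0,0,0,-1]]'
```

```text
time: 12.92
ee_pos: [0.6819, 0.0504, 0.2931]
tcp_rot: [-1.571, -0.003, -0.003]
contact_force: [-0.2, 0.7, -1.4]
opening: 0.0365
time: 13.33
ee_pos: [0.6813, 0.0509, 0.2529]
tcp_rot: [-1.571, 0.0, 0.0]
contact_force: [0.4, -0.2, -0.3]
opening: 0.037
```

```bash
python3 -m handwheel '[[0,0,0,0,0,0,0],[0,0,0,0,0,0,0.5],[0,0,0,0,0,0,0.5],[0,0,0,0,0,0,0.5],[0,0,0,0,0,0,0.5],[0,-0.033,0,0,0,0,0.7],[0,-0.033,0,0,0,0,1],[0,-0.033,0,0,0,0,1],[0,-0.033,0,0,0,0,1],[-0.0109,0,-0.0368,0,0,0,1]]'
python3 -m handwheel '[[-0.0109,0,-0.0368,0,0,0,1],[-0.0109,0,-0.0368,0,0,0,1],[-0.0109,0,-0.0368,0,0,0,1],[-0.0109,0,-0.0368,0,0,0,1],[-0.0109,0,-0.0368,0,0,0,1],[-0.0109,0,-0.0368,0,0,0,1],[-0.0109,0,-0.0368,0,0,0,1],[-0.0109,0,-0.0368,0,0,0,1],[0,0,0,0,0,0,1],[0,0,0,0,0,0,1]]'
python3 - <<'E'
from h import *
print(robot.get_obs()['ee_pos'])
f=grab("wrist"); cv2.imwrite("pics/j_w.png",f['image'][:,:,::-1]); np.save("jw.npy",f,allow_pickle=True)
E
```

```text
time: 14.17
ee_pos: [0.6724, 0.019, 0.3934]
tcp_rot: [-1.569, -0.016, -0.007]
contact_force: [0.7, -0.5, 0.7]
opening: 0.0925
time: 15.0
ee_pos: [0.5823, -0.2826, 0.3846]
tcp_rot: [-1.571, 0.003, -0.003]
contact_force: [-0.1, -0.6, -0.2]
opening: 0.093
[ 0.58225725 -0.28255581  0.38464941]
```

View pics/j_w.png

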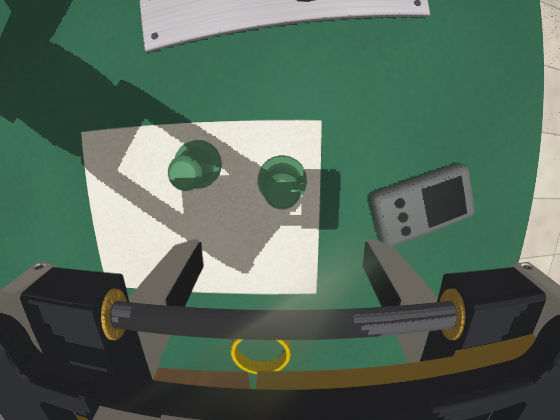

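```bash
python3 -m handwheel '[[0,0.0326,0.001,0,0,0,1],[0,0.0326,0,0,0,0,1],[0,0.0326,0,0,0,0,1],[0,0.0326,0,0,0,0,1],[0,0.0326,0,0,0,0,0.6],[0,0,0,0,0,0,-1],[0,0,0,0,0,0,-1],[0,0,0,0,0,0,-1],[0,0,0,0,0,0,-1],[0,0,0,0,0,0,-1]]' 20
python3 -m handwheel '[[0,0,0,0,0,0,-1],[0,0,0,0,0,0,-1],[0,0,0,0,0,0,-1],[0,0,0,0,0,0,-1]]' 20
```

```text
time: 15.88
ee_pos: [0.5841, -0.2795, 0.2245]
tcp_rot: [-1.573, -0.003, -0.003]
contact_force: [-0.0, 0.3, 0.8]
opening: 0.0575
time: 16.22
ee_pos: [0.5831, -0.2794, 0.2225]
tcp_rot: [-1.571, -0.0, -0.001]
contact_force: [-1.8, 1.0, 4.0]
opening: 0.0362
```

```bash
python3 -m handwheel '[[0,0,0,0,0,0,-1],[0,-0.033,0,0,0,0,-1],[0,-0.033,0,0,0,0,-1],[0,-0.033,0,0,0,0,-1],[0,-0.033,0,0,0,0,-1],[0.0035,0,0.0335,0,0,0,-1],[0.0035,0,0.0335,0,0,0,-1],[0.0035,0,0.0335,0,0,0,-1],[0.0035,0,0.0335,0,0,0,-1],[0.0035,0,0.0335,0,0,0,-1]]'
python3 -m handwheel '[[0.0035,0,0.0335,0,0,0,-1],[0.0035,0,0.0335,0,0,0,-1],[0,0,0,0,0,0,-1],[0,0.03,0,0,0,0,-1],[0,0.03,0,0,0,0,-1],[0,0.02,0,0,0,0,-1],[0,0,0,0,0,0,-1],[0,0,0,0,0,0,-1],[0,0,0,0,0,0,-1]]'
python3 - <<'E'
from h import *
print(robot.get_obs()['ee_pos'])
f=grab("wrist"); cv2.imwrite("pics/k_w.png",f['image'][:,:,::-1])
E
```

```text
time: 17.05
ee_pos: [0.6004, -0.1104, 0.3534]
tcp_rot: [-1.57, 0.001, -0.0]
contact_force: [1.1, -1.3, -1.0]
opening: 0.0365
time: 17.8
ee_pos: [0.6082, -0.0452, 0.2749]
tcp_rot: [-1.571, -0.001, -0.002]
contact_force: [0.1, 0.2, -1.0]
opening: 0.0365
[ 0.60824442 -0.04522576  0.27487162]
```

View pics/k_w.png

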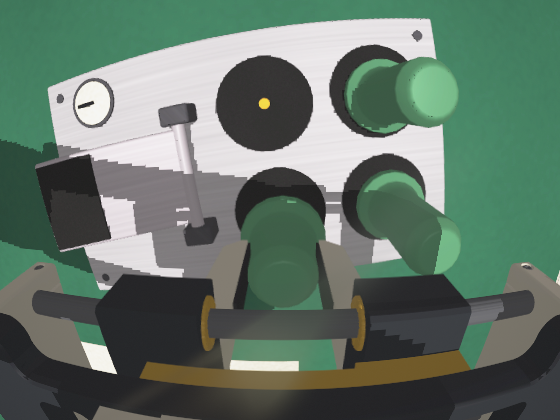

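```bash
python3 -m handwheel '[[0,0.02,0,0,0,0,-1],[0,0.013,0,0,0,0,-1],[0,0.006,0,0,0,0,-1],[0,0,0,0,0,0,-1],[0,0,0,0,0,0,0],[0,0,0,0,0,0,0.5],[0,0,0,0,0,0,0.5],[0,0,0,0,0,0,0.5],[0,0,0,0,0,0,0.5],[0,-0.033,0,0,0,0,0.5]]'
python3 -m handwheel '[[0,-0.033,0,0,0,0,1],[0,-0.033,0,0,0,0,1],[0,-0.033,0,0,0,0,1],[-0.015,0,-0.027,0,0,0,1],[-0.015,0,-0.027,0,0,0,1],[-0.015,0,-0.027,0,0,0,1],[-0.015,0,-0.027,0,0,0,1],[-0.015,0,-0.027,0,0,0,1],[-0.015,0,-0.027,0,0,0,1],[-0.015,0,-0.027,0,0,0,1]]'
python3 -m handwheel '[[-0.015,0,-0.0275,0,0,0,1],[0,0,0,0,0,0,1],[0,0,0,0,0,0,1]]'
python3 - <<'E'
from h import *
print(robot.get_obs()['ee_pos'])
f=grab("wrist"); cv2.imwrite("pics/l_w.png",f['image'][:,:,::-1]); np.save("lw.npy",f,allow_pickle=True)
E
```

```text
time: 18.68
ee_pos: [0.6054, -0.0443, 0.2624]
tcp_rot: [-1.568, 0.009, 0.009]
contact_force: [0.1, 1.1, -0.6]
opening: 0.0685
time: 19.52
ee_pos: [0.5017, -0.2348, 0.3671]
tcp_rot: [-1.571, -0.0, -0.0]
contact_force: [0.3, -0.1, -0.8]
opening: 0.0932
time: 19.77
ee_pos: [0.4869, -0.2626, 0.367]
tcp_rot: [-1.571, 0.002, -0.003]
contact_force: [0.5, 0.8, -0.4]
opening: 0.0928
[ 0.48690816 -0.26260578  0.36696875]
```

View pics/l_w.png

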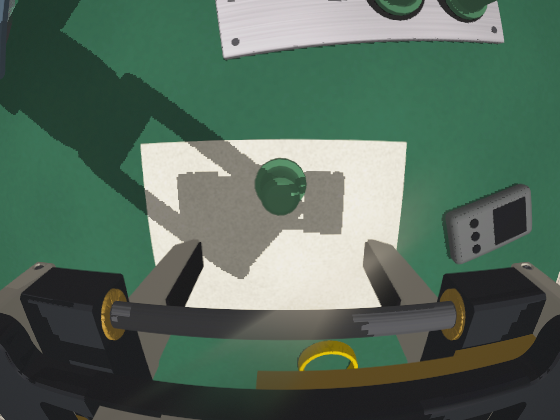

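```bash
python3 -m handwheel '[[0.0005,0.036,0.001,0,0,0,1],[0,0.036,0,0,0,0,1],[0,0.036,0,0,0,0,1],[0,0.036,0,0,0,0,0.6],[0,0,0,0,0,0,0],[0,0,0,0,0,0,-1],[0,0,0,0,0,0,-1],[0,0,0,0,0,0,-1],[0,0,0,0,0,0,-1],[0,0,0,0,0,0,-1]]' 20
python3 -m handwheel '[[0,0,0,0,0,0,-1],[0,0,0,0,0,0,-1],[0,0,0,0,0,0,-1],[0,0,0,0,0,0,-1]]' 20
```

```text
time: 20.65
ee_pos: [0.4887, -0.2606, 0.2248]
tcp_rot: [-1.573, -0.002, -0.002]
contact_force: [0.1, 0.1, -0.2]
opening: 0.0508
time: 20.98
ee_pos: [0.4881, -0.2604, 0.2235]
tcp_rot: [-1.571, -0.0, -0.001]
contact_force: [-2.1, 0.6, 6.9]
opening: 0.0366
```

```bash
python3 -m handwheel '[[0,-0.033,0,0,0,0,-1],[0,-0.033,0,0,0,0,-1],[0,-0.033,0,0,0,0,-1],[0,-0.033,0,0,0,0,-1],[0.0121,0,0.0333,0,0,0,-1],[0.0121,0,0.0333,0,0,0,-1],[0.0121,0,0.0333,0,0,0,-1],[0.0121,0,0.0333,0,0,0,-1],[0.0121,0,0.0333,0,0,0,-1],[0.0121,0,0.0333,0,0,0,-1]]'
python3 -m handwheel '[[0.0121,0,0.0333,0,0,0,-1],[0.0121,0,0.0333,0,0,0,-1],[0.0121,0,0.0333,0,0,0,-1],[0,0,0,0,0,0,-1],[0,0.03,0,0,0,0,-1],[0,0.03,0,0,0,0,-1],[0,0.02,0,0,0,0,-1],[0,0,0,0,0,0,-1],[0,0,0,0,0,0,-1],[0,0,0,0,0,0,-1]]'
python3 - <<'E'
from h import *
print(robot.get_obs()['ee_pos'])
f=grab("wrist"); cv2.imwrite("pics/m_w.png",f['image'][:,:,::-1])
E
```

```text
time: 21.82
ee_pos: [0.561, -0.0589, 0.3547]
tcp_rot: [-1.571, 0.0, -0.0]
contact_force: [1.2, 0.1, -0.3]
opening: 0.0361
time: 22.65
ee_pos: [0.5976, 0.0391, 0.2759]
tcp_rot: [-1.571, -0.001, -0.002]
contact_force: [0.5, -0.3, -0.9]
opening: 0.0367
[0.59763785 0.03905375 0.27594418]
```

View pics/m_w.png

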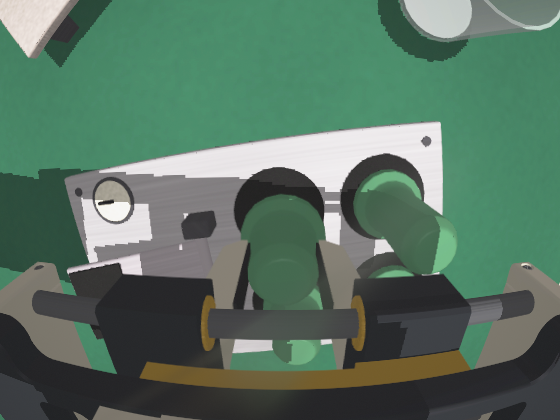

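```bash
python3 -m handwheel '[[0,0.02,0,0,0,0,-1],[0,0.013,0,0,0,0,-1],[0,0.006,0,0,0,0,-1],[0,0,0,0,0,0,-1],[0,0,0,0,0,0,0],[0,0,0,0,0,0,0.5],[0,0,0,0,0,0,0.5],[0,0,0,0,0,0,0.5],[0,0,0,0,0,0,0.5],[0,-0.033,0,0,0,0,0.5]]'
python3 -m handwheel '[[0,-0.033,0,0,0,0,0.5],[0,-0.033,0,0,0,0,0.5],[0,-0.033,0,0,0,0,0],[-0.0352,0,-0.0157,0,0,0,-1],[-0.0352,0,-0.0157,0,0,0,-1],[-0.0352,0,-0.0157,0,0,0,-1],[-0.0352,0,-0.0157,0,0,0,-1],[0,0,0,0,0,0,-1],[0,0,0,0,0,0,-1],[0,0,0,0,0,0,-1]]'
python3 - <<'E'
from h import *
print(robot.get_obs()['ee_pos'])
for n in ["wrist","scene","side"]:
    f=grab(n); np.save(f"n_{n}.npy",f,allow_pickle=True)
    if n=="wrist": cv2.imwrite("pics/n_w.png",f['image'][:,:,::-1])
    if n=="scene": crop(f,200,180,350,310,5,"pics/n_s.png")
    if n=="side": crop(f,210,170,350,270,5,"pics/n_d.png")
E
```

```text
time: 23.53
ee_pos: [0.5948, 0.0396, 0.2635]
tcp_rot: [-1.569, 0.009, 0.009]
contact_force: [0.1, 0.1, -1.3]
opening: 0.0685
time: 24.37
ee_pos: [0.4567, -0.0235, 0.3685]
tcp_rot: [-1.571, -0.001, -0.003]
contact_force: [1.6, -0.5, -0.2]
opening: 0.0208
[ 0.45668873 -0.02354845  0.36853094]
```

View pics/n_w.png

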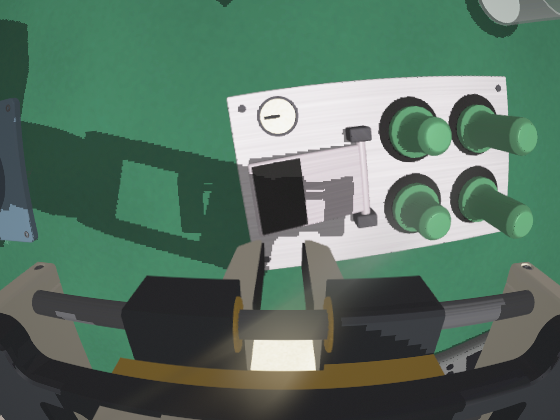

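View pics/n_s.png

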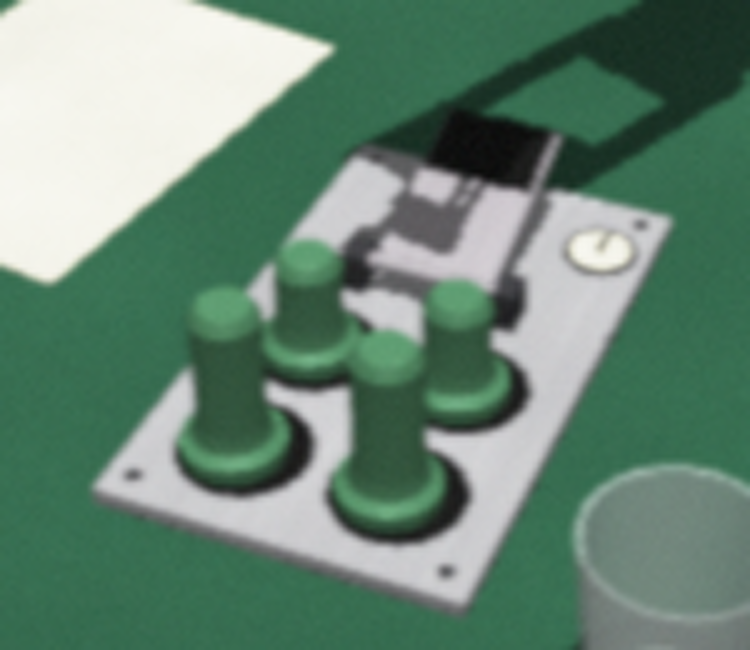

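View pics/n_d.png

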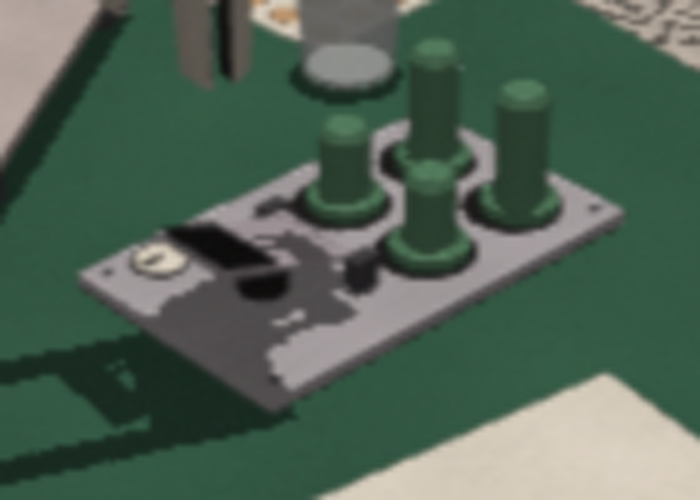

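Run:
```python
from h import *
pads=np.array([[.6078,-.0449],[.5970,.0388],[.6928,-.0336],[.6802,.0503]])
for n in ["scene","side","wrist"]:
    f=np.load(f"n_{n}.npy",allow_pickle=True).item()
    hsv=cv2.cvtColor(f['image'],cv2.COLOR_RGB2HSV)
    for k,p in enumerate(pads):
        c=proj(f,[p[0],p[1],.017]); e=proj(f,[p[0],p[1]+.1,.017]);s=np.linalg.norm(e-c)
        c0=proj(f,[p[0],p[1],.012])
        # predicted flange extents for pad-centred housing
        th=np.linspace(0,2*np.pi,200); q=np.array([proj(f,[p[0]+.028*np.cos(t),p[1]+.028*np.sin(t),.017]) for t in th])
        l,r=q[:,0].min(),q[:,0].max()
        rows=range(int(c[1])-6,int(c[1])+7); best=[]
        for v in rows:
            row=f['image'][v].astype(int); H=hsv[v]
            g=(H[:,0]>50)&(H[:,0]<85)&(H[:,1]>60)&(H[:,2]>45)
            u=int(round(c[0]))
            if not g[u]: continue
            a=u
            while g[a-1]: a-=1
            b=u
            while g[b+1]: b+=1
            best.append((v,a,b))
        print(n,k+1,"pred l,r,row",l.round(1),r.round(1),c[1].round(1),best[::2])
```

```text
scene 1 pred l,r,row 252.9 273.7 247.9 [(241, 256, 267), (243, 255, 270), (245, 168, 272), (247, 167, 280), (249, 165, 297), (251, 164, 299), (253, 239, 301)]
scene 2 pred l,r,row 281.6 302.9 256.1 [(250, 164, 297), (252, 163, 300), (254, 239, 302), (256, 270, 302), (258, 271, 302), (260, 271, 301), (262, 271, 299)]
scene 3 pred l,r,row 237.6 259.8 268.0 [(261, 240, 253), (263, 239, 257), (265, 237, 258), (267, 236, 258), (269, 236, 257), (271, 236, 256), (273, 237, 255)]
scene 4 pred l,r,row 268.3 290.9 276.8 [(270, 271, 284), (272, 269, 288), (274, 267, 289), (276, 267, 289), (278, 266, 289), (280, 267, 288), (282, 268, 287)]
side 1 pred l,r,row 286.5 302.9 218.7 [(212, 292, 299), (214, 292, 299), (216, 289, 301), (218, 287, 303), (220, 288, 303), (222, 289, 302)]
side 2 pred l,r,row 270.1 286.0 209.3 [(203, 275, 282), (205, 274, 283), (207, 272, 285), (209, 271, 286), (211, 272, 286), (213, 274, 283)]
side 3 pred l,r,row 304.2 320.2 209.8 [(203, 310, 381), (205, 310, 317), (207, 307, 319), (209, 306, 320), (211, 306, 321), (213, 308, 319)]
side 4 pred l,r,row 287.3 302.8 201.0 [(195, 293, 300), (197, 292, 300), (199, 289, 302), (201, 289, 303), (203, 289, 303), (205, 291, 300), (207, 292, 300)]
wrist 1 pred l,r,row 392.2 436.7 204.5 [(198, 398, 416), (200, 413, 415), (202, 415, 415)]
wrist 2 pred l,r,row 388.2 435.2 129.7 [(123, 390, 446), (125, 389, 448), (127, 389, 449), (129, 389, 450), (131, 389, 450), (133, 389, 451), (135, 389, 451)]Traceback (most recent call last):
  File "<stdin>", line 21, in <module>
IndexError: index 560 is out of bounds for axis 0 with size 560
```

```bash
python3 -m handwheel '[[0,0.035,0,0,0,0,-1],[0,0.035,0,0,0,0,-1],[0,0.03,0,0,0,0,-1],[0,0.01,0,0,0,0,-1],[0,0,0,0,0,0,-1],[0,0,0,0,0,0,-1]]'
python3 -m handwheel '[[0,0.008,0,0,0,0,-1],[0,0.006,0,0,0,0,-1],[0,0.006,0,0,0,0,-1],[0,0.006,0,0,0,0,-1],[0,0,0,0,0,0,-1],[0,0,0,0,0,0,-1]]'
```

```text
time: 25.02
ee_pos: [0.457, -0.0231, 0.2573]
tcp_rot: [-1.57, 0.001, 0.002]
contact_force: [-0.1, 0.3, 0.7]
opening: 0.0007
time: 25.52
ee_pos: [0.4561, -0.0236, 0.2324]
tcp_rot: [-1.572, -0.0, 0.0]
contact_force: [-4.8, -0.9, 8.7]
opening: 0.0003
```

```bash
python3 -m handwheel '[[0,0.004,0,0,0,0,-1],[0,0.003,0,0,0,0,-1],[0,0,0,0,0,0,-1]]'
python3 -m handwheel '[[0,0.002,0,0,0,0,-1],[0,0,0,0,0,0,-1]]'
python3 - <<'E'
from h import *
f=grab("scene"); crop(f,200,180,350,310,5,"pics/o_s.png")
f=grab("wrist"); cv2.imwrite("pics/o_w.png",f['image'][:,:,::-1])
E
```

```text
time: 25.77
ee_pos: [0.4558, -0.0236, 0.2254]
tcp_rot: [-1.572, 0.0, 0.001]
contact_force: [-5.8, -1.8, 10.3]
opening: 0.0002
time: 25.93
ee_pos: [0.4557, -0.0236, 0.2239]
tcp_rot: [-1.572, 0.0, 0.002]
contact_force: [-6.7, -1.9, 14.8]
opening: 0.0004
```

View pics/o_s.png

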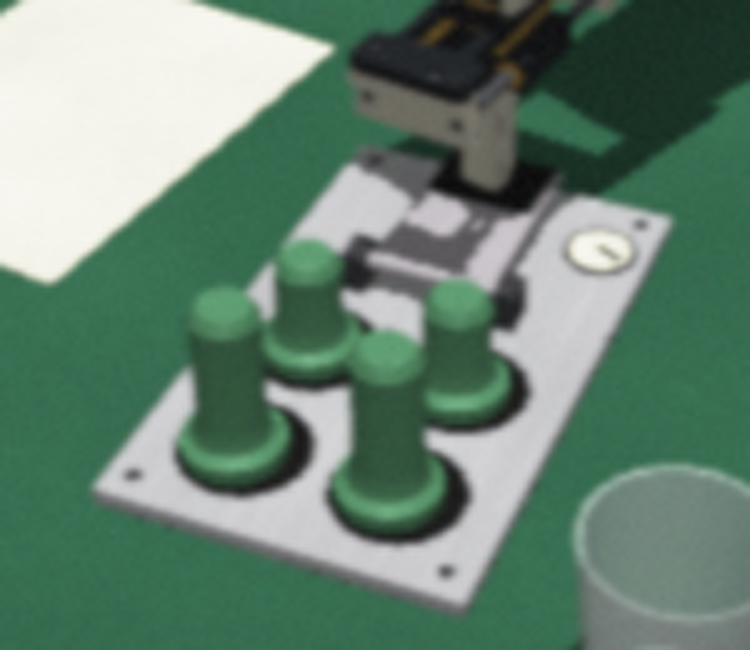

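View pics/o_w.png

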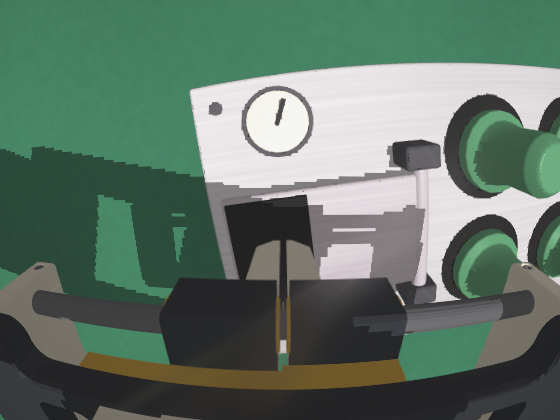

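```bash
python3 -m handwheel '[[0,0.002,0,0,0,0,-1],[0,0,0,0,0,0,-1],[0,0,0,0,0,0,-1]]'
```

```text
time: 26.28
ee_pos: [0.4556, -0.0235, 0.2235]
tcp_rot: [-1.572, -0.0, 0.001]
contact_force: [-13.5, -0.4, 32.3]
opening: 0.0005
```

```bash
python3 -m handwheel '[[0,-0.0008,0,0,0,0,-1],[0,0,0,0,0,0,-1],[0,0,0,0,0,0,-1],[0,0,0,0,0,0,-1],[0,0,0,0,0,0,-1],[0,0,0,0,0,0,-1],[0,0,0,0,0,0,-1],[0,0,0,0,0,0,-1],[0,0,0,0,0,0,-1],[0,0,0,0,0,0,-1]]'
python3 -m handwheel '[[0,0,0,0,0,0,-1],[0,0,0,0,0,0,-1],[0,0,0,0,0,0,-1],[0,0,0,0,0,0,-1],[0,0,0,0,0,0,-1],[0,0,0,0,0,0,-1],[0,0,0,0,0,0,-1],[0,0,0,0,0,0,-1],[0,0,0,0,0,0,-1],[0,0,0,0,0,0,-1]]'
python3 -m handwheel '[[0,0,0,0,0,0,-1],[0,0,0,0,0,0,-1],[0,0,0,0,0,0,-1],[0,0,0,0,0,0,-1],[0,0,0,0,0,0,-1],[0,0,0,0,0,0,-1],[0,0,0,0,0,0,-1],[0,0,0,0,0,0,-1],[0,0,0,0,0,0,-1],[0,0,0,0,0,0,-1]]'
python3 - <<'E'
from h import *
f=grab("scene"); crop(f,200,180,350,310,5,"pics/p_s.png")
E
```

```text
time: 27.12
ee_pos: [0.4556, -0.0236, 0.2237]
tcp_rot: [-1.572, -0.0, 0.001]
contact_force: [-11.2, -1.5, 24.2]
opening: 0.0005
time: 27.95
ee_pos: [0.4556, -0.0236, 0.2237]
tcp_rot: [-1.572, -0.0, 0.001]
contact_force: [-9.9, -2.1, 24.2]
opening: 0.0005
time: 28.78
ee_pos: [0.4556, -0.0235, 0.2237]
tcp_rot: [-1.572, -0.0, 0.001]
contact_force: [-10.3, -2.3, 24.5]
opening: 0.0004
```

View pics/p_s.png

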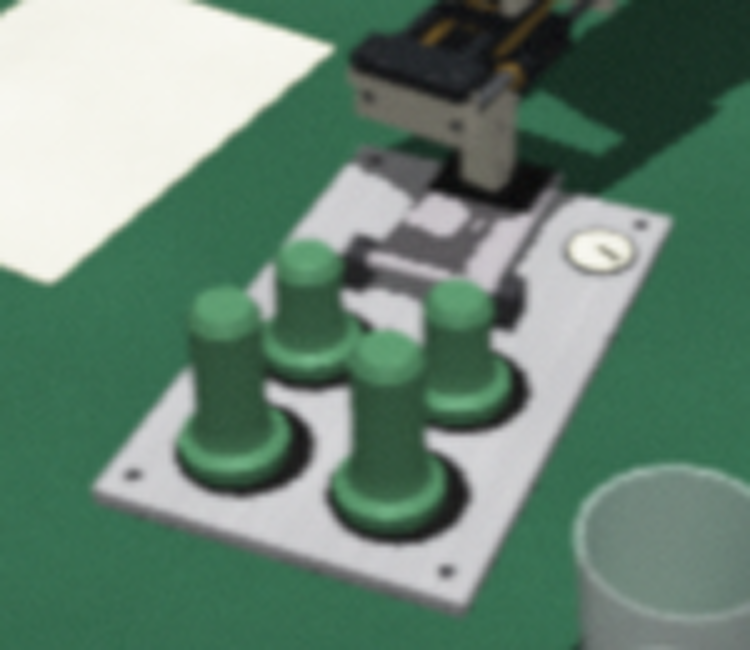

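```bash
python3 -m handwheel '[[0,-0.008,0,0,0,0,-1],[0,-0.012,0,0,0,0,-1],[0,-0.015,0,0,0,0,-1],[0,-0.03,0,0,0,0,-1],[0,-0.035,0,0,0,0,0],[0,-0.035,0,0,0,0,1],[0,-0.025,0,0,0,0,1],[0,0,0,0,0,0,1],[0,0,0,0,0,0,1],[0,0,0,0,0,0,1]]'
python3 -m handwheel '[[0.0375,0,0.0123,0,0,0,1],[0.0375,0,0.0123,0,0,0,1],[0.0375,0,0.0123,0,0,0,1],[0.0375,0,0.0123,0,0,0,1],[0.0375,0,0.0123,0,0,0,1],[0.0375,0,0.0123,0,0,0,1],[0,0,0,0,0,0,1],[0,0,0,0,0,0,1],[0,0,0,0,0,0,1]]'
python3 - <<'E'
from h import *
print(robot.get_obs()['ee_pos'])
f=grab("scene"); crop(f,200,180,350,310,5,"pics/q_s.png")
f=grab("wrist"); cv2.imwrite("pics/q_w.png",f['image'][:,:,::-1])
E
```

```text
time: 29.67
ee_pos: [0.4559, -0.0232, 0.381]
tcp_rot: [-1.571, 0.0, 0.0]
contact_force: [-0.5, 1.0, -0.3]
opening: 0.0356
time: 30.42
ee_pos: [0.6808, 0.0504, 0.3789]
tcp_rot: [-1.571, 0.004, 0.004]
contact_force: [-0.1, 0.1, 0.6]
opening: 0.092
[0.68075129 0.05041573 0.37888277]
```

View pics/q_s.png

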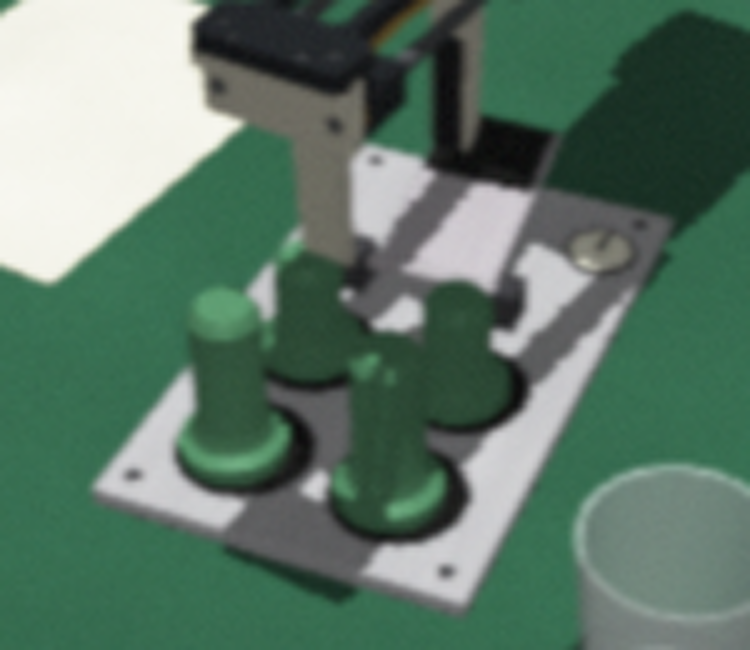

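View pics/q_w.png

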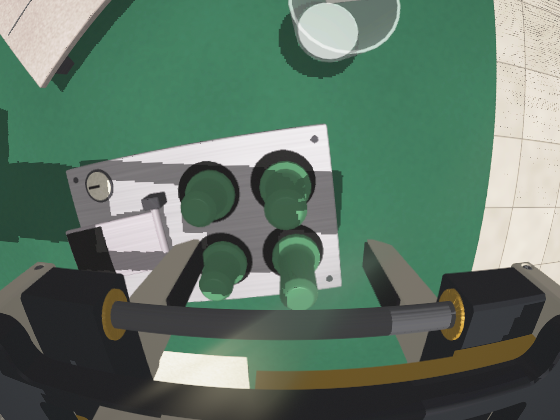

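```bash
python3 -m handwheel '[[0,0,0,0,0,0,0.4],[0,0,0,0,0,0,0.4],[0,0,0,0,0,0,0.4],[0,0,0,0,0,0,0.4],[0,0.032,0,0,0,0,0.4],[0,0.032,0,0,0,0,0.4],[0,0.032,0,0,0,0,0.4],[0,0.032,0,0,0,0,0.4],[0,0,0,0,0,0,0.4],[0,0,0,0,0,0,-1]]' 20
python3 -m handwheel '[[0,0,0,0,0,0,-1],[0,0,0,0,0,0,-1],[0,0,0,0,0,0,-1],[0,0,0,0,0,0,-1],[0,0,0,0,0,0,-1],[0,0,0,0,0,0,-1]]' 20
```

```text
time: 31.35
ee_pos: [0.6806, 0.0504, 0.2522]
tcp_rot: [-1.57, 0.003, 0.003]
contact_force: [0.2, -0.1, 0.1]
opening: 0.0616
time: 31.85
ee_pos: [0.6817, 0.0504, 0.2556]
tcp_rot: [-1.571, -0.002, -0.002]
contact_force: [-1.4, 0.7, 5.9]
opening: 0.0369
```

```bash
python3 -m handwheel '[[0,-0.033,0,0,0,0,-1],[0,-0.033,0,0,0,0,-1],[0,-0.033,0,0,0,0,-1],[0,-0.033,0,0,0,0,-1],[-0.0194,0,0.0304,0,0,0,-1],[-0.0194,0,0.0304,0,0,0,-1],[-0.0194,0,0.0304,0,0,0,-1],[-0.0194,0,0.0304,0,0,0,-1],[-0.0194,0,0.0304,0,0,0,-1],[-0.0194,0,0.0304,0,0,0,-1]]'
python3 -m handwheel '[[-0.0194,0,0.0304,0,0,0,-1],[-0.0194,0,0.0304,0,0,0,-1],[-0.0194,0,0.0304,0,0,0,-1],[-0.0194,0,0.0304,0,0,0,-1],[-0.0194,0,0.0304,0,0,0,-1],[-0.0194,0,0.0304,0,0,0,-1],[0,0,0,0,0,0,-1],[0,0.02,0,0,0,0,-1],[0,0,0,0,0,0,-1],[0,0,0,0,0,0,-1]]'
python3 - <<'E'
from h import *
print(robot.get_obs()['ee_pos'])
f=grab("wrist"); cv2.imwrite("pics/r_w.png",f['image'][:,:,::-1]); np.save("rw.npy",f,allow_pickle=True)
E
```

```text
time: 32.68
ee_pos: [0.5636, 0.234, 0.3857]
tcp_rot: [-1.571, 0.0, -0.0]
contact_force: [0.1, -0.2, -1.6]
opening: 0.0367
time: 33.52
ee_pos: [0.4482, 0.4148, 0.3646]
tcp_rot: [-1.573, 0.002, 0.002]
contact_force: [-0.8, -0.1, -2.4]
opening: 0.0366
[0.44815211 0.41483348 0.36459876]
```

View pics/r_w.png

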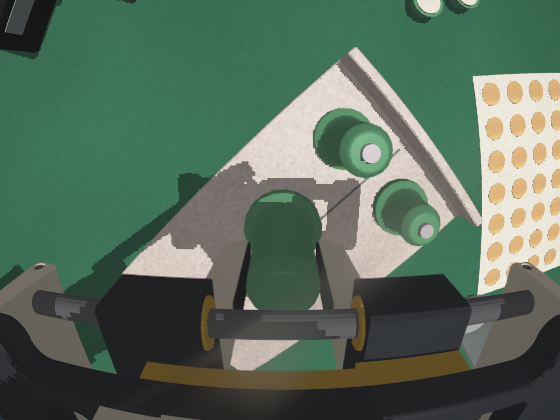

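Run:
```python
from h import *
f=np.load("rw.npy",allow_pickle=True).item()
print(on(f,372,153,.15),on(f,427,231,.12),on(f,346,138,.06),on(f,401,208,.06))
```

```text
[0.50356391 0.4687447  0.15      ] [0.56328393 0.40405319 0.12      ] [0.5040417  0.46938746 0.06      ] [0.5617428  0.40425124 0.06      ]
```

```bash
python3 -m handwheel '[[0,0.03,0.001,0,0,0,-1],[0,0.025,0,0,0,0,-1],[0,0.011,0,0,0,0,-1],[0,0,0,0,0,0,-1],[0,0,0,0,0,0,-1]]'
python3 -m handwheel '[[0,0.003,0,0,0,0,-1],[0,0,0,0,0,0,-1]]'
python3 -m handwheel '[[0,0.002,0,0,0,0,-1],[0,0,0,0,0,0,-1]]'
```

```text
time: 33.98
ee_pos: [0.4491, 0.416, 0.3]
tcp_rot: [-1.571, 0.001, -0.001]
contact_force: [1.1, -0.4, -0.5]
opening: 0.0369
time: 34.15
ee_pos: [0.4491, 0.4164, 0.2979]
tcp_rot: [-1.569, -0.001, -0.002]
contact_force: [1.0, 0.2, -1.1]
opening: 0.0368
time: 34.32
ee_pos: [0.4486, 0.4163, 0.2952]
tcp_rot: [-1.57, -0.001, -0.001]
contact_force: [-0.9, 0.6, -0.8]
opening: 0.0367
```

```bash
python3 -m handwheel '[[0,0.002,0,0,0,0,-1],[0,0,0,0,0,0,-1]]'
python3 -m handwheel '[[0,0.0015,0,0,0,0,-1],[0,0,0,0,0,0,-1]]'
```

```text
time: 34.48
ee_pos: [0.4486, 0.4164, 0.2936]
tcp_rot: [-1.57, -0.001, -0.001]
contact_force: [-0.7, -1.2, 3.6]
opening: 0.0366
time: 34.65
ee_pos: [0.4485, 0.4164, 0.2936]
tcp_rot: [-1.57, -0.002, -0.001]
contact_force: [-3.4, -3.1, 12.0]
opening: 0.037
```

```bash
python3 -m handwheel '[[0,-0.0015,0,0,0,0,0],[0,0,0,0,0,0,0.4],[0,0,0,0,0,0,0.4],[0,0,0,0,0,0,0.4],[0,-0.02,0,0,0,0,0.4],[0,-0.036,0,0,0,0,0.4],[0,-0.036,0,0,0,0,0.4],[0.0175,0,-0.0321,0,0,0,0.4],[0.0175,0,-0.0321,0,0,0,0.4],[0.0175,0,-0.0321,0,0,0,0.4]]'
python3 -m handwheel '[[0.0175,0,-0.0321,0,0,0,0.4],[0.0175,0,-0.0321,0,0,0,0.4],[0.0175,0,-0.0321,0,0,0,0.4],[0.0175,0,-0.0321,0,0,0,0.4],[0.0175,0,-0.0321,0,0,0,0.4],[0.0175,0,-0.0321,0,0,0,0.4],[0.0175,0,-0.0321,0,0,0,0.4],[0.0175,0,-0.0321,0,0,0,0.4],[0.0175,0,-0.0321,0,0,0,0.4],[0.0175,0,-0.0321,0,0,0,0.4]]'
python3 -m handwheel '[[0.0175,0,-0.0321,0,0,0,0.4],[0,0,0,0,0,0,0.4],[0,0,0,0,0,0,0.4]]'
python3 - <<'E'
from h import *
print(robot.get_obs()['ee_pos'])
f=grab("scene"); cv2.imwrite("pics/s_s.png",f['image'][:,:,::-1])
f=grab("wrist"); cv2.imwrite("pics/s_w.png",f['image'][:,:,::-1])
E
```

```text
time: 35.48
ee_pos: [0.5011, 0.3195, 0.3853]
tcp_rot: [-1.57, -0.003, 0.0]
contact_force: [0.6, 0.5, -0.6]
opening: 0.0649
time: 36.32
ee_pos: [0.6766, -0.0028, 0.3841]
tcp_rot: [-1.571, 0.001, 0.0]
contact_force: [-0.0, -0.3, 0.9]
opening: 0.0646
time: 36.57
ee_pos: [0.694, -0.0355, 0.3831]
tcp_rot: [-1.57, 0.004, -0.002]
contact_force: [-0.6, -0.0, 0.3]
opening: 0.065
[ 0.69402663 -0.0355261   0.38312182]
```

View pics/s_s.png

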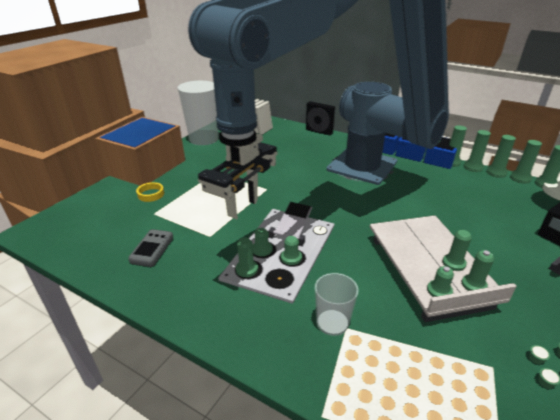

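View pics/s_w.png

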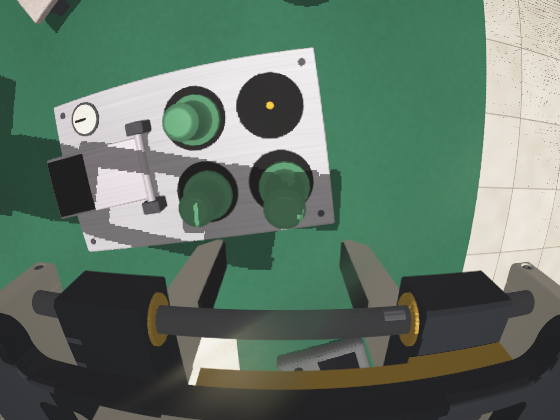

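```bash
python3 -m handwheel '[[0,0.033,0.0015,0,0,0,0.4],[0,0.033,0,0,0,0,0.4],[0,0.033,0,0,0,0,0.4],[0,0.032,0,0,0,0,0.4],[0,0,0,0,0,0,0.4],[0,0,0,0,0,0,-1],[0,0,0,0,0,0,-1],[0,0,0,0,0,0,-1],[0,0,0,0,0,0,-1],[0,0,0,0,0,0,-1]]' 20
python3 -m handwheel '[[0,0,0,0,0,0,-1],[0,0,0,0,0,0,-1],[0,0,0,0,0,0,-1]]' 20
```

```text
time: 37.5
ee_pos: [0.694, -0.0317, 0.2558]
tcp_rot: [-1.571, -0.003, -0.003]
contact_force: [0.1, 0.2, 2.7]
opening: 0.0363
time: 37.75
ee_pos: [0.694, -0.0317, 0.2558]
tcp_rot: [-1.571, -0.002, -0.003]
contact_force: [-0.8, 0.1, 7.0]
opening: 0.0363
```

```bash
python3 -m handwheel '[[0,-0.033,0,0,0,0,-1],[0,-0.033,0,0,0,0,-1],[0,-0.033,0,0,0,0,-1],[0,-0.033,0,0,0,0,-1],[-0.0215,0,0.0285,0,0,0,-1],[-0.0215,0,0.0285,0,0,0,-1],[-0.0215,0,0.0285,0,0,0,-1],[-0.0215,0,0.0285,0,0,0,-1],[-0.0215,0,0.0285,0,0,0,-1],[-0.0215,0,0.0285,0,0,0,-1]]'
python3 -m handwheel '[[-0.0215,0,0.0285,0,0,0,-1],[-0.0215,0,0.0285,0,0,0,-1],[-0.0215,0,0.0285,0,0,0,-1],[-0.0215,0,0.0285,0,0,0,-1],[-0.0215,0,0.0285,0,0,0,-1],[-0.0215,0,0.0285,0,0,0,-1],[-0.0215,0,0.0285,0,0,0,-1],[-0.0215,0,0.0285,0,0,0,-1],[0,0,0,0,0,0,-1],[0,0,0,0,0,0,-1]]'
python3 - <<'E'
from h import *
print(robot.get_obs()['ee_pos'])
f=grab("wrist"); cv2.imwrite("pics/t_w.png",f['image'][:,:,::-1]); np.save("tw.npy",f,allow_pickle=True)
E
```

```text
time: 38.58
ee_pos: [0.5631, 0.1403, 0.3858]
tcp_rot: [-1.571, 0.0, -0.001]
contact_force: [0.8, 0.8, -0.3]
opening: 0.037
time: 39.42
ee_pos: [0.3911, 0.3685, 0.3858]
tcp_rot: [-1.571, -0.003, 0.003]
contact_force: [0.5, -0.3, -1.5]
opening: 0.0367
[0.39109027 0.36854677 0.38584343]
```

View pics/t_w.png

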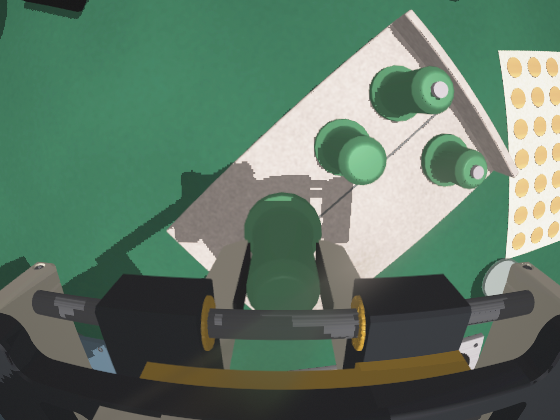

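Run:
```python
from h import *
f=np.load("tw.npy",allow_pickle=True).item()
for n,p,z in [("tall bolt",(440,90),.15),("tall flange",(397,93),.06),("A top",(362,160),.145),("A fl",(342,149),.06),("short bolt",(478,172),.12),("short fl",(446,160),.06)]: print(n,on(f,*p,z).round(4))
```

```text
tall bolt [0.5028 0.4679 0.15  ]
tall flange [0.5017 0.4682 0.06  ]
A top [0.4473 0.4143 0.145 ]
A fl [0.4483 0.4113 0.06  ]
short bolt [0.563  0.4041 0.12  ]
short fl [0.5611 0.4043 0.06  ]
```

```bash
python3 -m handwheel '[[0.001,0.034,0,0,0,0,-1],[0,0.032,0,0,0,0,-1],[0,0.02,0,0,0,0,-1],[0,0.003,0,0,0,0,-1],[0,0,0,0,0,0,-1],[0,0,0,0,0,0,-1]]'
python3 -m handwheel '[[0,0.0025,0,0,0,0,-1],[0,0,0,0,0,0,-1]]'
```

```text
time: 39.97
ee_pos: [0.3946, 0.3668, 0.2975]
tcp_rot: [-1.57, 0.0, -0.002]
contact_force: [-0.0, 1.3, -0.8]
opening: 0.0365
time: 40.13
ee_pos: [0.3941, 0.3673, 0.295]
tcp_rot: [-1.57, -0.001, -0.002]
contact_force: [0.7, 1.2, -1.0]
opening: 0.0368
```

```bash
python3 -m handwheel '[[0,0.0015,0,0,0,0,-1],[0,0,0,0,0,0,-1],[0,0,0,0,0,0,0],[0,0,0,0,0,0,0.4],[0,0,0,0,0,0,0.4],[0,0,0,0,0,0,0.4],[0,-0.022,0,0,0,0,0.4],[0,-0.035,0,0,0,0,0.4],[0,-0.035,0,0,0,0,0.4],[0.0165,0,-0.0317,0,0,0,0.4]]'
python3 -m handwheel '[[0.0165,0,-0.0317,0,0,0,0.4],[0.0165,0,-0.0317,0,0,0,0.4],[0.0165,0,-0.0317,0,0,0,0.4],[0.0165,0,-0.0317,0,0,0,0.4],[0.0165,0,-0.0317,0,0,0,0.4],[0.0165,0,-0.0317,0,0,0,0.4],[0.0165,0,-0.0317,0,0,0,0.4],[0.0165,0,-0.0317,0,0,0,0.4],[0.0165,0,-0.0317,0,0,0,0.4],[0.0165,0,-0.0317,0,0,0,0.4]]'
python3 -m handwheel '[[0.0165,0,-0.0317,0,0,0,0.4],[0.0165,0,-0.0317,0,0,0,0.4],[0,0,0,0,0,0,0.4],[0,0,0,0,0,0,0.4]]'
python3 - <<'E'
from h import *
print(robot.get_obs()['ee_pos'])
f=grab("scene"); cv2.imwrite("pics/u_s.png",f['image'][:,:,::-1])
f=grab("wrist"); cv2.imwrite("pics/u_w.png",f['image'][:,:,::-1])
E
```

```text
time: 40.97
ee_pos: [0.4095, 0.3396, 0.3915]
tcp_rot: [-1.563, -0.011, -0.003]
contact_force: [1.3, 0.7, 1.1]
opening: 0.0649
time: 41.8
ee_pos: [0.5754, 0.0169, 0.3845]
tcp_rot: [-1.571, 0.0, 0.0]
contact_force: [0.9, 0.1, 0.3]
opening: 0.0653
time: 42.13
ee_pos: [0.6084, -0.0467, 0.3838]
tcp_rot: [-1.57, 0.003, -0.002]
contact_force: [-0.3, 0.9, 0.5]
opening: 0.065
[ 0.60844953 -0.04669071  0.38376273]
```

View pics/u_s.png

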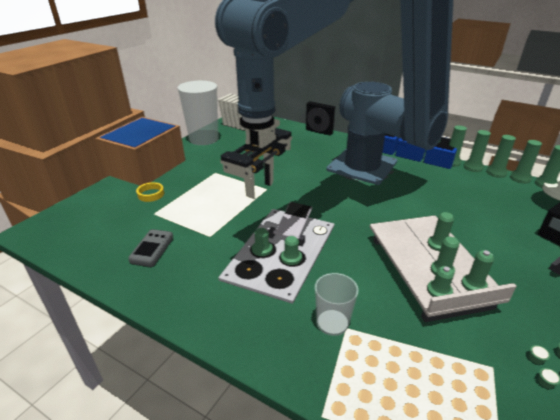

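View pics/u_w.png

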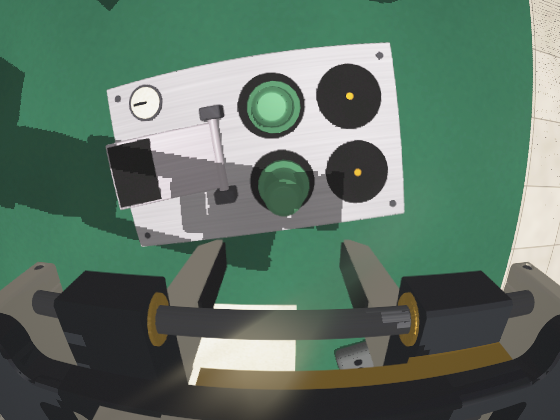

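Run:
```python
from h import *
f=grab("scene"); crop(f,360,190,530,330,4,"pics/v_s.png")
g=grab("side"); crop(g,150,130,310,225,4.5,"pics/v_d.png")
```

```text
(no output)
```

View pics/v_s.png

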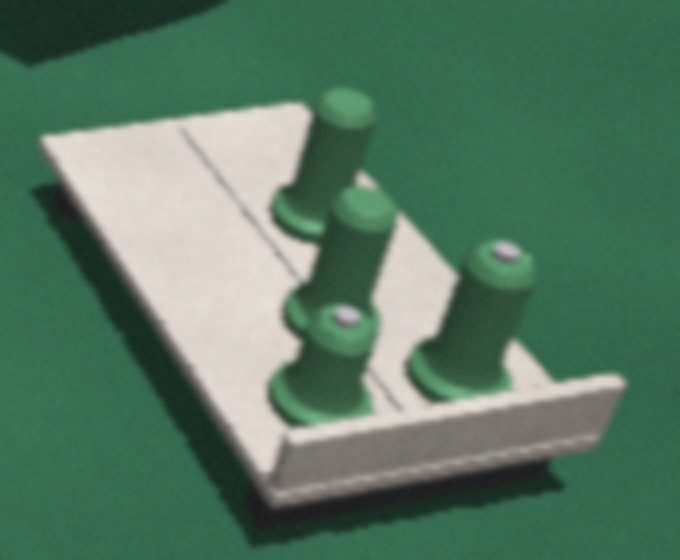

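View pics/v_d.png

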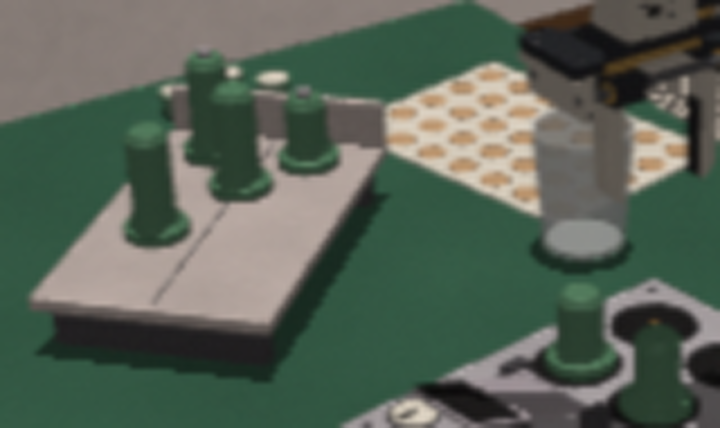

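Run:
```python
from h import *
f=grab("scene"); g=grab("side")
S=lambda u,v:(u/4+360,v/4+190); Q=lambda u,v:(u/4.5+150,v/4.5+130)
print("A top",on(f,*S(364,208),.145),on(g,*Q(233,92),.145))
print("A fl",on(g,*Q(240,181),.06))
print("B top",on(f,*S(347,108),.145),on(g,*Q(148,133),.145),"fl",on(g,*Q(155,224),.06))
print("samples",on(f,*S(506,250),.15),on(f,*S(346,315),.12),on(g,*Q(203,54),.15),on(g,*Q(305,92),.12))
```

```text
A top [0.50104563 0.39297542 0.145     ] [0.48797631 0.38308447 0.145     ]
A fl [0.48858589 0.3871096  0.06      ]
B top [0.40655454 0.36280666 0.145     ] [0.39510462 0.35214273 0.145     ] fl [0.39419107 0.35760028 0.06      ]
samples [0.50576411 0.46714217 0.15      ] [0.5655889 0.4032085 0.12     ] [0.49877186 0.45869882 0.15      ] [0.56245868 0.39715284 0.12      ]
```

```bash
python3 -m handwheel '[[0,0.037,0.001,0,0,0,0.4],[0,0.037,0,0,0,0,0.4],[0,0.037,0,0,0,0,0.4],[0,0.036,0,0,0,0,0.4],[0,0,0,0,0,0,0.4],[0,0,0,0,0,0,-1],[0,0,0,0,0,0,-1],[0,0,0,0,0,0,-1],[0,0,0,0,0,0,-1],[0,0,0,0,0,0,-1]]' 20
python3 -m handwheel '[[0,0,0,0,0,0,-1],[0,0,0,0,0,0,-1],[0,0,0,0,0,0,-1]]' 20
```

```text
time: 43.27
ee_pos: [0.6086, -0.0439, 0.2398]
tcp_rot: [-1.572, -0.003, -0.003]
contact_force: [0.4, 0.1, 11.4]
opening: 0.0367
time: 43.52
ee_pos: [0.6086, -0.0439, 0.2398]
tcp_rot: [-1.572, -0.003, -0.003]
contact_force: [-0.3, -0.4, 6.9]
opening: 0.0366
```

```bash
python3 -m handwheel '[[0,-0.033,0,0,0,0,-1],[0,-0.033,0,0,0,0,-1],[0,-0.033,0,0,0,0,-1],[0,-0.033,0,0,0,0,-1],[-0.0155,0,0.0346,0,0,0,-1],[-0.0155,0,0.0346,0,0,0,-1],[-0.0155,0,0.0346,0,0,0,-1],[-0.0155,0,0.0346,0,0,0,-1],[-0.0155,0,0.0346,0,0,0,-1],[-0.0155,0,0.0346,0,0,0,-1]]'
python3 -m handwheel '[[-0.0155,0,0.0346,0,0,0,-1],[-0.0155,0,0.0346,0,0,0,-1],[-0.0155,0,0.0346,0,0,0,-1],[-0.0155,0,0.0346,0,0,0,-1],[0,0,0,0,0,0,-1],[0,0,0,0,0,0,-1]]'
python3 - <<'E'
from h import *
print(robot.get_obs()['ee_pos'])
f=grab("wrist"); cv2.imwrite("pics/w_w.png",f['image'][:,:,::-1]); np.save("ww.npy",f,allow_pickle=True)
E
```

```text
time: 44.35
ee_pos: [0.5138, 0.1651, 0.3703]
tcp_rot: [-1.571, -0.0, -0.001]
contact_force: [0.1, -0.3, -0.4]
opening: 0.0366
time: 44.85
ee_pos: [0.4518, 0.3039, 0.3701]
tcp_rot: [-1.571, -0.004, 0.003]
contact_force: [0.9, -0.3, -0.1]
opening: 0.0367
[0.45175642 0.30390407 0.3701355 ]
```

View pics/w_w.png

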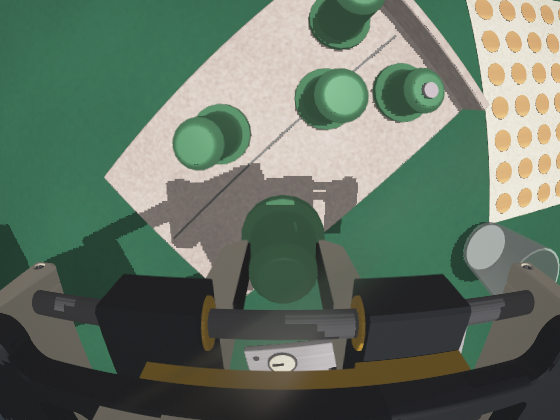

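```bash
python3 - <<'E'
from h import *
f=np.load("ww.npy",allow_pickle=True).item()
for n,p,z in [("A top",(342,95),.145),("A fl",(323,99),.06),("B top",(199,143),.145),("B fl",(219,134),.06),("short bolt",(430,90),.12),("short fl",(403,93),.06),("tall fl",(340,20),.06)]: print(n,on(f,*p,z).round(4))
E
python3 -m handwheel '[[0.001,0.034,-0.001,0,0,0,-1],[0,0.032,0,0,0,0,-1],[0,0.02,0,0,0,0,-1],[0,0.003,0,0,0,0,-1],[0,0,0,0,0,0,-1],[0,0,0,0,0,0,-1]]'
python3 -m handwheel '[[0,0.002,0,0,0,0,-1],[0,0,0,0,0,0,-1]]'
```

```text
A top [0.4896 0.3938 0.145 ]
A fl [0.4879 0.3934 0.06  ]
B top [0.3983 0.3632 0.145 ]
B fl [0.395  0.3622 0.06  ]
short bolt [0.5622 0.4037 0.12  ]
short fl [0.5628 0.4032 0.06  ]
tall fl [0.5031 0.4674 0.06  ]
time: 45.4
ee_pos: [0.455, 0.3005, 0.2816]
tcp_rot: [-1.57, 0.0, -0.002]
contact_force: [0.7, -0.2, -0.1]
opening: 0.0365
time: 45.57
ee_pos: [0.4546, 0.3011, 0.2798]
tcp_rot: [-1.57, -0.001, -0.002]
contact_force: [-0.8, -0.5, -1.1]
opening: 0.0366
```

```bash
python3 -m handwheel '[[0,0.0015,0,0,0,0,-1],[0,0,0,0,0,0,-1],[0,0,0,0,0,0,0],[0,0,0,0,0,0,0.2],[0,0,0,0,0,0,0.2],[0,0,0,0,0,0,0.2],[0,-0.03,0,0,0,0,0.2],[0,-0.037,0,0,0,0,0.2],[0,-0.037,0,0,0,0,0.2],[0,0,0,0,0,0,0.2]]'
python3 -m handwheel '[[0.0117,0,0.0307,0,0,0,0.2],[0.0117,0,0.0307,0,0,0,0.2],[0.0117,0,0.0307,0,0,0,0.2],[0,0,0,0,0,0,0.2],[0,0,0,0,0,0,0.2],[0,0,0,0,0,0,0.2]]'
python3 - <<'E'
from h import *
print(robot.get_obs()['ee_pos'])
f=grab("wrist"); cv2.imwrite("pics/x_w.png",f['image'][:,:,::-1]); np.save("xw.npy",f,allow_pickle=True)
f=grab("scene"); cv2.imwrite("pics/x_s.png",f['image'][:,:,::-1])
E
```

```text
time: 46.4
ee_pos: [0.4556, 0.3021, 0.3887]
tcp_rot: [-1.566, -0.01, -0.009]
contact_force: [0.7, 0.9, -0.5]
opening: 0.0558
time: 46.9
ee_pos: [0.4888, 0.3931, 0.3804]
tcp_rot: [-1.572, 0.001, 0.001]
contact_force: [-0.7, -0.5, -0.4]
opening: 0.0559
[0.48875658 0.3930903  0.38038053]
```

View pics/x_w.png

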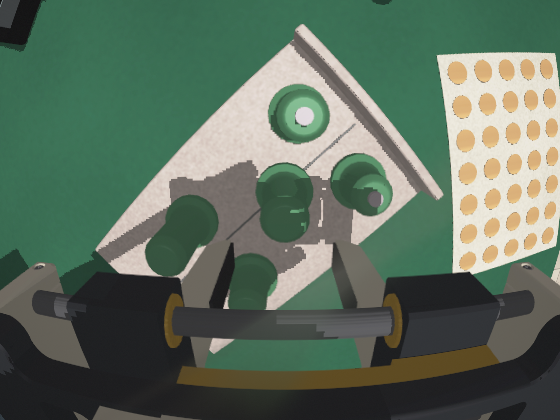

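View pics/x_s.png

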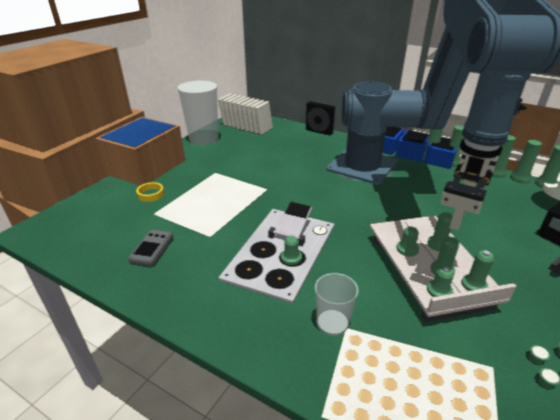

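```bash
python3 - <<'E'
from h import *
f=np.load("xw.npy",allow_pickle=True).item()
print(on(f,285,220,.145),on(f,284,188,.06),on(f,374,199,.12))
E
python3 -m handwheel '[[0,0.03,0,0,0,0,0.2],[0,0.03,0,0,0,0,0.2],[0,0.015,0,0,0,0,0.2],[0,0.005,0,0,0,0,0.2],[0,0,0,0,0,0,0.2],[0,0,0,0,0,0,-1],[0,0,0,0,0,0,-1],[0,0,0,0,0,0,-1],[0,0,0,0,0,0,-1],[0,0,0,0,0,0,-1]]' 20
python3 -m handwheel '[[0,0,0,0,0,0,-1],[0,0,0,0,0,0,-1]]' 20
```

```text
[0.49074255 0.39608756 0.145     ] [0.49015354 0.39797521 0.06      ] [0.56134302 0.40438153 0.12      ]
time: 47.83
ee_pos: [0.4894, 0.3935, 0.3027]
tcp_rot: [-1.57, -0.002, -0.002]
contact_force: [-0.4, -0.7, 6.4]
opening: 0.0363
time: 48.0
ee_pos: [0.4894, 0.3935, 0.3026]
tcp_rot: [-1.57, -0.002, -0.002]
contact_force: [-0.7, -0.8, 5.3]
opening: 0.0362
```

```bash
python3 -m handwheel '[[0,-0.015,0,0,0,0,-1],[0,0,0,0,0,0,-1],[-0.014,0,0.0075,0,0,0,-1],[-0.014,0,0.0075,0,0,0,-1],[-0.0128,0,0.007,0,0,0,-1],[0,0,0,0,0,0,-1],[0,0.01,0,0,0,0,-1],[0,0.004,0,0,0,0,-1],[0,0,0,0,0,0,-1],[0,0,0,0,0,0,-1]]'
```

```text
time: 48.83
ee_pos: [0.4481, 0.4155, 0.3019]
tcp_rot: [-1.57, 0.001, 0.001]
contact_force: [-3.0, 0.3, 4.1]
opening: 0.0365
```

```bash
python3 -m handwheel '[[0,0,0,0,0,0,0],[0,0,0,0,0,0,0.4],[0,0,0,0,0,0,0.4],[0,0,0,0,0,0,0.4],[0,-0.02,0,0,0,0,0.4],[0,-0.035,0,0,0,0,0.4],[0,-0.03,0,0,0,0,0.4],[0.0136,0,-0.0342,0,0,0,0.4],[0.0136,0,-0.0342,0,0,0,0.4],[0.0136,0,-0.0342,0,0,0,0.4]]'
python3 -m handwheel '[[0.0136,0,-0.0342,0,0,0,0.4],[0.0136,0,-0.0342,0,0,0,0.4],[0.0136,0,-0.0342,0,0,0,0.4],[0.0136,0,-0.0342,0,0,0,0.4],[0.0136,0,-0.0342,0,0,0,0.4],[0.0136,0,-0.0342,0,0,0,0.4],[0.0136,0,-0.0342,0,0,0,0.4],[0.0136,0,-0.0342,0,0,0,0.4],[0,0,0,0,0,0,0.4],[0,0,0,0,0,0,0.4]]'
python3 - <<'E'
from h import *
print(robot.get_obs()['ee_pos'])
f=grab("wrist"); cv2.imwrite("pics/y_w.png",f['image'][:,:,::-1]); np.save("yw.npy",f,allow_pickle=True)
f=grab("scene"); cv2.imwrite("pics/y_s.png",f['image'][:,:,::-1])
E
```

```text
time: 49.67
ee_pos: [0.4893, 0.312, 0.3878]
tcp_rot: [-1.57, -0.003, -0.0]
contact_force: [0.8, 0.5, -0.2]
opening: 0.0654
time: 50.5
ee_pos: [0.5985, 0.0368, 0.3865]
tcp_rot: [-1.571, 0.004, -0.003]
contact_force: [0.3, 0.6, -0.2]
opening: 0.0652
[0.59848508 0.03681616 0.38652379]
```

View pics/y_w.png

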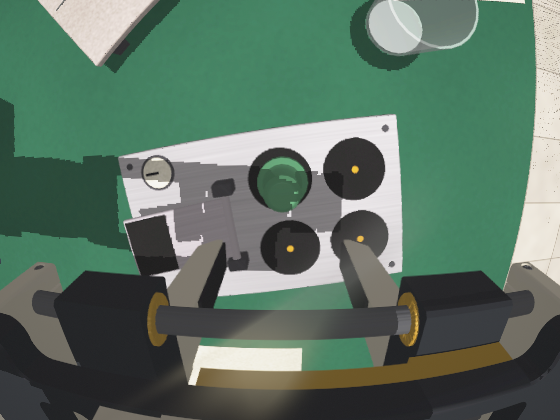

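View pics/y_s.png

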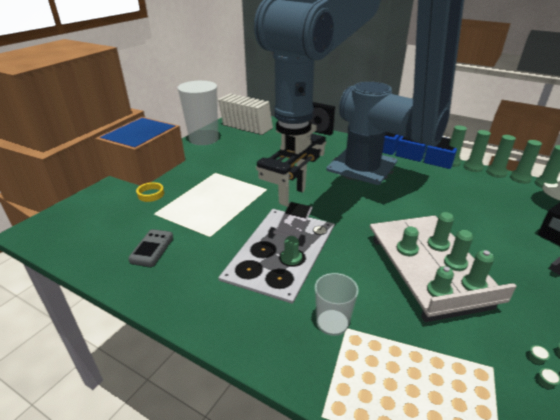

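```bash
python3 -m handwheel '[[0,0.038,0.001,0,0,0,0.4],[0,0.038,0,0,0,0,0.4],[0,0.038,0,0,0,0,0.4],[0,0.034,0,0,0,0,0.4],[0,0,0,0,0,0,0.4],[0,0,0,0,0,0,-1],[0,0,0,0,0,0,-1],[0,0,0,0,0,0,-1],[0,0,0,0,0,0,-1],[0,0,0,0,0,0,-1]]' 20
python3 -m handwheel '[[0,0,0,0,0,0,-1],[0,0,0,0,0,0,-1],[0,0,0,0,0,0,-1]]' 20
```

```text
time: 51.43
ee_pos: [0.5984, 0.0402, 0.2412]
tcp_rot: [-1.571, -0.003, -0.003]
contact_force: [1.3, 0.8, 11.0]
opening: 0.0364
time: 51.68
ee_pos: [0.5984, 0.0401, 0.2412]
tcp_rot: [-1.571, -0.002, -0.003]
contact_force: [-1.4, 0.5, 6.7]
opening: 0.0367
```

```bash
python3 -m handwheel '[[0,-0.033,0,0,0,0,-1],[0,-0.033,0,0,0,0,-1],[0,-0.033,0,0,0,0,-1],[0,-0.033,0,0,0,0,-1],[-0.01,0,0.0348,0,0,0,-1],[-0.01,0,0.0348,0,0,0,-1],[-0.01,0,0.0348,0,0,0,-1],[-0.01,0,0.0348,0,0,0,-1],[-0.01,0,0.0348,0,0,0,-1],[-0.01,0,0.0348,0,0,0,-1]]'
python3 -m handwheel '[[-0.01,0,0.0348,0,0,0,-1],[-0.01,0,0.0348,0,0,0,-1],[-0.01,0,0.0348,0,0,0,-1],[0,0,0,0,0,0,-1],[0,0,0,0,0,0,-1],[0,0,0,0,0,0,-1]]'
python3 - <<'E'
from h import *
print(robot.get_obs()['ee_pos'])
f=grab("wrist"); cv2.imwrite("pics/z_w.png",f['image'][:,:,::-1]); np.save("zw.npy",f,allow_pickle=True)
E
```

```text
time: 52.52
ee_pos: [0.5371, 0.2503, 0.3719]
tcp_rot: [-1.57, -0.0, -0.001]
contact_force: [0.7, 0.3, -1.1]
opening: 0.0365
time: 53.02
ee_pos: [0.5078, 0.3532, 0.3713]
tcp_rot: [-1.571, -0.001, 0.0]
contact_force: [-0.3, -0.7, -0.4]
opening: 0.0365
[0.50780644 0.35315203 0.37128486]
```

View pics/z_w.png

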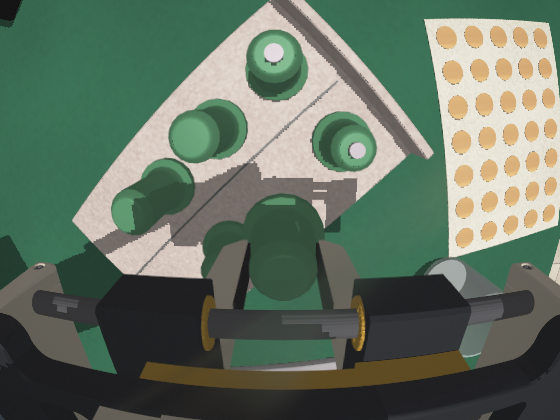

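```bash
python3 -m handwheel '[[0,0.034,0,0,0,0,-1],[0,0.032,0,0,0,0,-1],[0,0.02,0,0,0,0,-1],[0,0.004,0,0,0,0,-1],[0,0,0,0,0,0,-1],[0,0,0,0,0,0,-1]]'
python3 -m handwheel '[[0,0.0015,0,0,0,0,-1],[0,0,0,0,0,0,-1]]'
```

```text
time: 53.57
ee_pos: [0.5088, 0.3523, 0.2817]
tcp_rot: [-1.571, 0.001, -0.002]
contact_force: [0.1, -0.1, 0.1]
opening: 0.0367
time: 53.73
ee_pos: [0.5085, 0.353, 0.2805]
tcp_rot: [-1.57, -0.001, -0.002]
contact_force: [-0.2, -0.3, -0.7]
opening: 0.0366
```

Release, retreat up and back to a spot from which the wrist camera sees the whole shelf.

```bash
python3 -m handwheel '[[0,0.0015,0,0,0,0,-1],[0,0,0,0,0,0,-1],[0,0,0,0,0,0,0],[0,0,0,0,0,0,0.4],[0,0,0,0,0,0,0.4],[0,0,0,0,0,0,0.4],[0,-0.025,0,0,0,0,0.4],[0,-0.035,0,0,0,0,0.4],[0,-0.035,0,0,0,0,0.4],[0,-0.025,0,0,0,0,0.6]]'
python3 -m handwheel '[[-0.016,0,-0.03,0,0,0,1],[-0.016,0,-0.03,0,0,0,1],[-0.016,0,-0.03,0,0,0,1],[-0.016,0,-0.03,0,0,0,1],[0,0,0,0,0,0,1],[0,0,0,0,0,0,1],[0,0,0,0,0,0,1]]'
python3 - <<'E'
from h import *
print(robot.get_obs()['ee_pos'])
f=grab("wrist"); cv2.imwrite("pics/zz_w.png",f['image'][:,:,::-1]); np.save("zzw.npy",f,allow_pickle=True)
f=grab("scene"); cv2.imwrite("pics/zz_s.png",f['image'][:,:,::-1]);crop(f,200,190,530,330,2.4,"pics/zz_sc.png")
g=grab("side"); crop(g,150,130,310,225,4.5,"pics/zz_d.png")
E
```

```text
time: 54.57
ee_pos: [0.508, 0.3535, 0.4012]
tcp_rot: [-1.57, -0.002, -0.002]
contact_force: [0.8, 0.5, 0.8]
opening: 0.0685
time: 55.15
ee_pos: [0.4443, 0.2336, 0.3986]
tcp_rot: [-1.57, -0.001, -0.002]
contact_force: [1.3, -0.4, -0.1]
opening: 0.0931
[0.44431147 0.23356731 0.39858306]
```

View pics/zz_w.png

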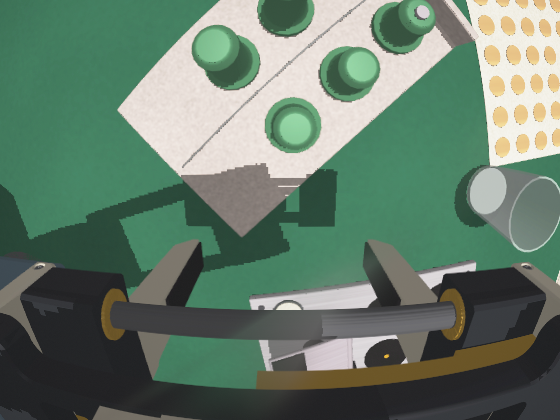

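View pics/zz_sc.png

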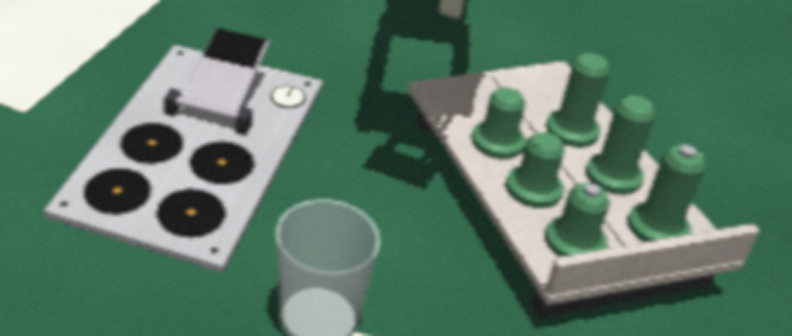

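View pics/zz_d.png

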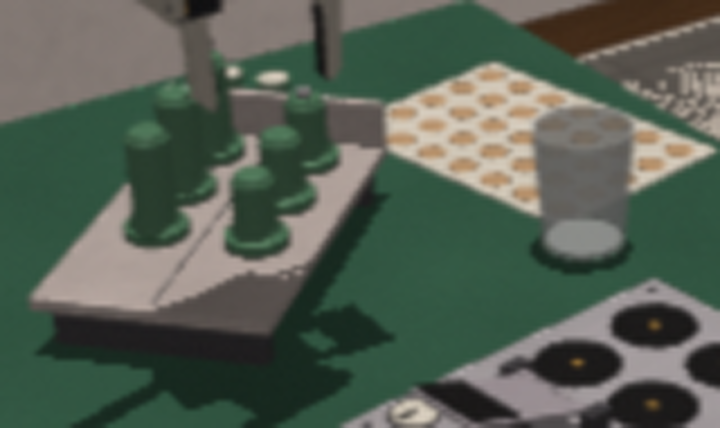

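Run:
```python
from h import *
f=np.load("zzw.npy",allow_pickle=True).item(); k=np.load("zw.npy",allow_pickle=True).item()
u=np.array([np.cos(np.radians(43)),np.sin(np.radians(43))]);v=np.array([-u[1],u[0]])
T=np.array([.5032,.4676]);S=np.array([.5627,.4037])
for n,F,p,z,s in [("D fl",f,(293,125),.06,S),("D top",f,(294,128),.115,S),("C fl",f,(349,74),.06,S),("C top",f,(359,70),.115,S),("Sb",f,(423,12),.12,S),
 ("A fl",k,(217,128),.06,T),("A top",k,(194,136),.145,T),("B fl",k,(166,186),.06,T),("B top",k,(135,211),.145,T),("B fl2",f,(232,62),.06,T),("B top2",f,(215,47),.145,T),("Tb",k,(274,53),.15,T)]:
    q=on(F,*p,z)[:2]; print(n,q.round(4),"x,y in sample frame mm",(1000*np.array([(q-s)@u,(q-s)@v])).round(1))
```

```text
D fl [0.4555 0.298 ] x,y in sample frame mm [-150.5   -4.2]
D top [0.4546 0.2983] x,y in sample frame mm [-150.9   -3.3]
C fl [0.5102 0.3498] x,y in sample frame mm [-75.1  -3.6]
C top [0.5074 0.3475] x,y in sample frame mm [-78.7  -3.4]
Sb [0.5635 0.4037] x,y in sample frame mm [ 0.6 -0.5]
A fl [0.4492 0.4168] x,y in sample frame mm [-74.1  -0.3]
A top [0.4509 0.4171] x,y in sample frame mm [-72.7  -1.3]
B fl [0.3958 0.3632] x,y in sample frame mm [-149.7   -3.1]
B top [0.4021 0.3656] x,y in sample frame mm [-143.5   -5.7]
B fl2 [0.3965 0.3614] x,y in sample frame mm [-150.4   -4.9]
B top2 [0.3971 0.3608] x,y in sample frame mm [-150.4   -5.7]
Tb [0.5034 0.4683] x,y in sample frame mm [0.6 0.4]
```

```bash
python3 -c "
from plant import ticket
print(ticket.finish_job())"
```

```text
the job is handed in; nothing more can be done
None
```

I handed the job in at about 55 s of the 210 s limit; the interface gave no verdict.

- **Leak check:** Two tall and two short housings were present. I stood one on each pad, each within about 4 mm of the pad centre by camera. I then pressed the treadle to its stop with closed fingers and held it there for about 2.5 s at roughly 24 N, after a brief first press of about 32 N. It came up again, and the gauge needle returned to rest.
- **Disturbance:** While I was away, the first tall housing on the shelf was knocked about 50 mm sideways. I spotted it in the scene picture and set it back in its row.

**Last checks:** The final scene picture shows all four housings upright on the shelf, the treadle up, and the gripper clear. Measured with the wrist camera, the housings' offsets from their sample lines (limit 13 mm) and distances from the samples were:

| Housing | Off the line | From the sample |
|---|---|---|
| Tall, nearer the sample | about 1 mm | about 74 mm |
| Tall, further | 3–6 mm | 144–150 mm |
| Short, nearer the sample | about 3.5 mm | 75–79 mm |
| Short, further | 3–4 mm | about 150 mm |

**Disagreement:** The side camera put the samples about 6–11 mm from where the scene and wrist cameras did, so I relied mainly on the wrist camera there. No check failed. I compared the beaker, meter and tape roll only by eye in the pictures, and saw no movement.

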